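Check the rinsed brass couplings under the lamp and put them into stock

ROBOT

A 7-joint arm with a two-finger parallel gripper is mounted at the origin on the work surface. World frame = base frame: x ahead of the robot, y to its left, z up, the work surface at z = 0. Lengths are in m, angles in rad, forces in N, time in s.
With the tool pointing down it reaches from about 0.4 to 0.75 m from the base axis. Payload 19.5 kg.
Tool frame: the origin (TCP) lies between the finger pads; the fingertips stand 19 mm ahead of it and the grasp point (between the pads) is the TCP (tip_extent is the distance from the TCP to the fingertips, in m); z points along the fingers, y is the line along which they close (so a half turn about z gives the same grasp; the last joint's range is limited). The gripper opens to 85 mm and grips with 20 to 120 N. Pads are 22 mm wide; open, the fingers measure 114 mm over their backs; the gripper's body (76 mm by 85 mm) begins 54 mm behind the grasp point. The pads swing forward as they close: fully open they stand 13 mm farther back than shut.
Start: joints at [1.304, 0.707, -0.028, 1.485, 0.022, 0.951, -0.075], TCP at [0.128, -0.561, 0.25] pointing down, gripper open.
Joint ranges: [-2.71, 2.71], [-0.32, 2.16], [-1.57, 1.52], [0, 2.45], [-1.46, 4.6], [0, 2.02], [-2.83, 2.83]. Speed limits (rad/s): [1.89, 1.89, 2.57, 2.57, 3.01, 3.01, 3.01].

INTERFACE

Orientations are given as a unit quaternion [w, x, y, z].
In Python, from bench import * gives the robot as it stands.
- The arm moves only by the tool jog_arm, never from a script. Its argument "deltas" is a list that holds one entry, the list of rows, each a list of 5 numbers: the closure, from 0 (fully open) to 1 (shut), then the shift along the tool's x, y, z in m, then the turn about the tool's z in rad. In form: [[[claw, dx, dy, dz, twist], ...]]. A call has 1 to 10 rows; each row shifts and turns the commanded pose from where the row before left it, along the tool's axes as they then stand; what a row does not reach is not made up. A row lasts 1/10 s, in which the tool goes at most 50 mm and 8.59 degrees, less where a joint would pass 70% of its speed; a pose out of reach is approached as far as the arm can. A call is refused whole if a number of a shift passes 0.05 or a number of a turn 0.15, either way. A call with a gripper value outside its range is refused whole. The fingers move at their own pace and stop on an object; "force" is the grip in N (left out, the last holds). Time passes only in rows, so rows that do not move let the fingers close. It gives the time, the measured TCP pose, the force, the opening and the grip force at its end, in the units of the state.
- read_state(): the state, without advancing time (a new reading comes with each control period).
- capture(name): name is "scene" or "side" or "wrist"; returns the picture (400x640x3 uint8, blue, green, red); there is no depth.
- calibration(name): a dict with "fx", "fy", "cx", "cy" (pixels), "R" (3x3) and "t" (3): a world point X has camera coordinates R X + t. Camera axes: x right, y down, z forward; pixel columns grow to the right and rows downward; lengths in m; the calibration is good to about 2 mm. A picture is of the moment at which its call begins: read the wrist's pose just before it. calibration takes no time and is no camera call; for the wrist camera it gives the pose at the moment of the call.
- close_job(): hands the job in; it is judged then, once.
The state is a dict: "clock": time; "joint_pos": joint angles; "joint_velocities": joint speeds; "tau": joint torques, N m; "tool_pos": TCP position; "eef_rot": TCP orientation; "ft_force": force on the tool from outside, world axes, zero at the start; "wrist_torque": the same for the moment, N m; "finger_gap": finger opening in m; "grip_force": force on a finger pad.
Only numpy, scipy, OpenCV 4.12 (cv2) and the standard library are available. Lean on these libraries where they do the work, as an engineer would, in place of code of your own. Each camera call takes 0.05 s, during which the arm holds its last target. There are 200 camera calls.

TASK

Lift every brass coupling out of the rinsing basket onto the scoop on its mat, leaving the grey plastic caps in the basket; when all are on it, swing the lamp head over the middle of the loaded scoop and leave it there for a second so that they can be looked over, then swing it well clear of the mat to either side. Then take the scoop by its red handle, tip the couplings out over its open edge into the blue bin, and lay the empty scoop flat back on its mat. A coupling that goes astray must end up in the bin too; do not disturb the other things on the bench.

Things in the scene. Friction and masses are not known exactly. Their poses are not given: they have to be found in the camera images.
- coupling1: brass hex pipe coupling, a hexagonal prism 30 mm across flats (34.6 over corners) and 34 mm long, 55 g, with dark bores in its ends. Origin at its centre, z along its length; three pairs of flats face its x axis and 60 and 120 degrees from x about z. It starts standing on one end on the basket's floor. Four to six of the six are there; the others are absent (None from the start).
- coupling2: brass hex pipe coupling, a hexagonal prism 30 mm across flats (34.6 over corners) and 34 mm long, 55 g, with dark bores in its ends. Origin at its centre, z along its length; three pairs of flats face its x axis and 60 and 120 degrees from x about z. It starts standing on one end on the basket's floor. Four to six of the six are there; the others are absent (None from the start).
- coupling3: brass hex pipe coupling, a hexagonal prism 30 mm across flats (34.6 over corners) and 34 mm long, 55 g, with dark bores in its ends. Origin at its centre, z along its length; three pairs of flats face its x axis and 60 and 120 degrees from x about z. It starts standing on one end on the basket's floor. Four to six of the six are there; the others are absent (None from the start).
- coupling4: brass hex pipe coupling, a hexagonal prism 30 mm across flats (34.6 over corners) and 34 mm long, 55 g, with dark bores in its ends. Origin at its centre, z along its length; three pairs of flats face its x axis and 60 and 120 degrees from x about z. It starts standing on one end on the basket's floor. Four to six of the six are there; the others are absent (None from the start).
- coupling5: brass hex pipe coupling, a hexagonal prism 30 mm across flats (34.6 over corners) and 34 mm long, 55 g, with dark bores in its ends. Origin at its centre, z along its length; three pairs of flats face its x axis and 60 and 120 degrees from x about z. It starts standing on one end on the basket's floor. Four to six of the six are there; the others are absent (None from the start).
- coupling6: brass hex pipe coupling, a hexagonal prism 30 mm across flats (34.6 over corners) and 34 mm long, 55 g, with dark bores in its ends. Origin at its centre, z along its length; three pairs of flats face its x axis and 60 and 120 degrees from x about z. It starts standing on one end on the basket's floor. Four to six of the six are there; the others are absent (None from the start).
- cap1: grey plastic pipe cap, round, 32 mm across and 22 mm high, origin under its centre; stands among the couplings in the basket and stays in the basket
- cap2: a second grey plastic pipe cap like cap1; stays in the basket
- basket: white perforated rinsing basket, fixed, 250 mm (its x) by 200 mm (its y) outside, 50 mm high, walls and floor 5 mm. Origin under its centre. The parts stand in rows about 52 mm apart along x and 76 mm apart along y.
- scoop: loose aluminium sorting scoop, 170 g, lying flat on the mat: a tray 160 by 160 mm with a 4 mm floor, lips 34 mm high on three sides (5 mm thick, inside width 150 mm), no lip on its +x edge, and a straight red handle at the back (-x). Origin under the centre of the tray; x points out through the open edge, z up. Brass begins to slide on it when it is tipped some 17 to 23 degrees.
- scoop_grip (a point): point in the middle of the scoop's red rubber-covered handle, 112 mm behind the scoop's origin and 40 mm above its underside. The handle is a level bar along the scoop's x, 24 mm wide, 20 mm high (30 to 50 mm above the underside), from the back lip to 165 mm behind the origin; a firm grip (60 N or more) is needed for a full scoop.
- scoop_edge (a point): middle of the open edge of the scoop, on the floor of the tray, 80 mm ahead of the scoop's origin
- mat: dark rubber mat, fixed, 200 mm (its x) by 260 mm (its y), 3 mm thick, origin under its centre: the place of the scoop
- bin: loose blue stock bin, open at the top, 210 mm (its x) by 190 mm (its y) outside, 75 mm high, walls and floor 5 mm, 0.5 kg, origin under its centre
- lamp_arm (a joint): angle of the lamp's arm about its upright post, from -1.25 to 1.25 rad: 0 when the arm points along the lamp's own -x (about towards the robot, and about over the scoop), growing as the lamp swings to the robot's left. Light friction holds it where it is left (0.5 N at the knob).
- lamp_hinge (a point): point on the upright axis of the lamp's post at the height of the knob's grip point, 285 mm above the table
- lamp_knob (a point): grip point on the black knob on top of the round white lamp head (104 mm across, from 207 to 262 mm above the table): knob 18 mm in diameter, upright, its top 17 mm above this point, the head's top 23 mm below it; 280 mm from the hinge, straight above the middle of the light
- detergent: orange detergent bottle with a white cap, 76 mm across, 190 mm high, at the back on the left; leave alone
- jar: small amber jar with a black lid, at the back on the right; leave alone
- screwdriver: screwdriver lying behind the mat; leave alone
- wrench: wrench lying on the right of the lamp; leave alone
- tape: roll of white sealing tape, 68 mm across, 19 mm high, beside the lamp; leave alone
Not all that is in view belongs to the job. What is shaped like the coupling3 but green is not meant.

How it is judged:
On the way, in this order (a step that is already met when the one before it is completed fails the run):
1. every coupling lies on the scoop, which lies flat (x of coupling1 in the frame of scoop between -0.085 and 0.085 m and y of coupling1 in the frame of scoop between -0.078 and 0.078 m and z of coupling1 in the frame of scoop between 0 and 0.06 m and x of coupling2 in the frame of scoop between -0.085 and 0.085 m and y of coupling2 in the frame of scoop between -0.078 and 0.078 m and z of coupling2 in the frame of scoop between 0 and 0.06 m and x of coupling3 in the frame of scoop between -0.085 and 0.085 m and y of coupling3 in the frame of scoop between -0.078 and 0.078 m and z of coupling3 in the frame of scoop between 0 and 0.06 m and x of coupling4 in the frame of scoop between -0.085 and 0.085 m and y of coupling4 in the frame of scoop between -0.078 and 0.078 m and z of coupling4 in the frame of scoop between 0 and 0.06 m and x of coupling5 in the frame of scoop between -0.085 and 0.085 m and y of coupling5 in the frame of scoop between -0.078 and 0.078 m and z of coupling5 in the frame of scoop between 0 and 0.06 m and x of coupling6 in the frame of scoop between -0.085 and 0.085 m and y of coupling6 in the frame of scoop between -0.078 and 0.078 m and z of coupling6 in the frame of scoop between 0 and 0.06 m and angle between scoop's own z axis and vertical below 0.12 rad), for 0.2 s.
2. the lamp head stands over the middle of the loaded scoop (within 60 mm) for a second (all of step 1 and horizontal distance between lamp_knob and scoop below 0.06 m), for 0.8 s.
3. the lamp head is well clear of the scoop and the mat (180 mm or more), the couplings still on the scoop (x of coupling1 in the frame of scoop between -0.085 and 0.085 m and y of coupling1 in the frame of scoop between -0.078 and 0.078 m and z of coupling1 in the frame of scoop between 0 and 0.06 m and x of coupling2 in the frame of scoop between -0.085 and 0.085 m and y of coupling2 in the frame of scoop between -0.078 and 0.078 m and z of coupling2 in the frame of scoop between 0 and 0.06 m and x of coupling3 in the frame of scoop between -0.085 and 0.085 m and y of coupling3 in the frame of scoop between -0.078 and 0.078 m and z of coupling3 in the frame of scoop between 0 and 0.06 m and x of coupling4 in the frame of scoop between -0.085 and 0.085 m and y of coupling4 in the frame of scoop between -0.078 and 0.078 m and z of coupling4 in the frame of scoop between 0 and 0.06 m and x of coupling5 in the frame of scoop between -0.085 and 0.085 m and y of coupling5 in the frame of scoop between -0.078 and 0.078 m and z of coupling5 in the frame of scoop between 0 and 0.06 m and x of coupling6 in the frame of scoop between -0.085 and 0.085 m and y of coupling6 in the frame of scoop between -0.078 and 0.078 m and z of coupling6 in the frame of scoop between 0 and 0.06 m and horizontal distance between lamp_knob and scoop above 0.18 m and horizontal distance between lamp_knob and mat above 0.18 m), for 0.2 s.
4. the scoop is tipped (16 degrees or more) with its open edge over the bin (angle between scoop's own z axis and vertical above 0.28 rad and x of scoop_edge in the frame of bin between -0.115 and 0.115 m and y of scoop_edge in the frame of bin between -0.105 and 0.105 m), for 0.2 s.
At the end, for the whole second after the job is handed in: All couplings lie at rest inside the upright blue bin (piles are fine), the scoop lies flat on its mat (tray centre within 70 mm of the mat's centre across it, 120 mm along it), the lamp head is at least 180 mm from the mat's centre, both grey caps are in the basket (x of coupling1 in the frame of bin between -0.1 and 0.1 m and y of coupling1 in the frame of bin between -0.09 and 0.09 m and z of coupling1 in the frame of bin between 0 and 0.095 m and x of coupling2 in the frame of bin between -0.1 and 0.1 m and y of coupling2 in the frame of bin between -0.09 and 0.09 m and z of coupling2 in the frame of bin between 0 and 0.095 m and x of coupling3 in the frame of bin between -0.1 and 0.1 m and y of coupling3 in the frame of bin between -0.09 and 0.09 m and z of coupling3 in the frame of bin between 0 and 0.095 m and x of coupling4 in the frame of bin between -0.1 and 0.1 m and y of coupling4 in the frame of bin between -0.09 and 0.09 m and z of coupling4 in the frame of bin between 0 and 0.095 m and x of coupling5 in the frame of bin between -0.1 and 0.1 m and y of coupling5 in the frame of bin between -0.09 and 0.09 m and z of coupling5 in the frame of bin between 0 and 0.095 m and x of coupling6 in the frame of bin between -0.1 and 0.1 m and y of coupling6 in the frame of bin between -0.09 and 0.09 m and z of coupling6 in the frame of bin between 0 and 0.095 m and linear speed of each of coupling1, coupling2, coupling3, coupling4, coupling5, coupling6, scoop below 0.03 m/s and angle between scoop's own z axis and vertical below 0.12 rad and horizontal distance between lamp_knob and mat above 0.18 m and x of scoop in the frame of mat between -0.07 and 0.07 m and y of scoop in the frame of mat between -0.12 and 0.12 m and z of scoop in the frame of mat below 0.012 m and angle between bin's own z axis and vertical below 0.1 rad and x of cap1 in the frame of basket between -0.12 and 0.12 m and y of cap1 in the frame of basket between -0.095 and 0.095 m and z of cap1 in the frame of basket between 0 and 0.05 m and x of cap2 in the frame of basket between -0.12 and 0.12 m and y of cap2 in the frame of basket between -0.095 and 0.095 m and z of cap2 in the frame of basket between 0 and 0.05 m); the robot touches nothing.
It fails at once if the detergent is moved more than 30 mm (distance of detergent from where it was at the start of the episode above 0.03 m).
It fails at once if the jar is moved more than 30 mm (distance of jar from where it was at the start of the episode above 0.03 m).
It fails at once if the screwdriver is moved more than 30 mm (distance of screwdriver from where it was at the start of the episode above 0.03 m).
It fails at once if the wrench is moved more than 30 mm (distance of wrench from where it was at the start of the episode above 0.03 m).
It fails at once if the tape is moved more than 30 mm (distance of tape from where it was at the start of the episode above 0.03 m).
Of coupling1, coupling2, coupling3, coupling4, coupling5, coupling6 only 4 to 6 are there at a start; the rules pass over those that are not, and their reading is None.
At some moment in a run one of coupling1, coupling2, coupling3, coupling4, coupling5, coupling6, bin may be knocked a few centimetres aside while the robot is not near it.
It also fails if it takes over 210 s, if anything falls off the work surface, if the arm or the gripper's body presses on something with over 40 N, if the wrist force passes 120 N, or if a joint passes its speed limit or range.

## Working session

There is one attempt and no reset: what is moved stays moved. The work goes in short steps, Python scripts to look and compute and a tool call to move; the robot and the scene stay as the last step left them, time stands still between calls to the robot, and variables do not carry over. Pictures are saved under pics/ and viewed, at most 14 in all, crops included, and the job is handed in when it is done.

Besides the shell and the picture viewer there is one more tool, called after ">>>" by a JSON object that holds its "method" and its "body". jog_arm: Moves the arm, as the interface text tells. Its arguments: {"type":"object","properties":{"deltas":{"type":"array","items":{"type":"array","items":{"type":"array","items":{"type":"number"}}}},"force":{"type":"number"}},"required":["deltas"]}

```bash
mkdir -p pics; cat > h.py <<'E'
from bench import *
import cv2, numpy as np
def ray(cal,u,v,z):
    R=np.array(cal["R"]);t=np.array(cal["t"])
    d=R.T@np.array([(u-cal["cx"])/cal["fx"],(v-cal["cy"])/cal["fy"],1.]);c=-R.T@t
    return c+d*(z-c[2])/d[2]
def proj(cal,X):
    p=np.array(cal["R"])@np.array(X)+np.array(cal["t"])
    return cal["fx"]*p[0]/p[2]+cal["cx"],cal["fy"]*p[1]/p[2]+cal["cy"]
E
python3 - <<'E'
from h import *
s=read_state(); print(s)
for n in ("scene","side"):
    im=capture(n); cv2.imwrite(f"pics/{n}0.png",im); c=calibration(n); print(n,{k:np.round(v,3).tolist() for k,v in c.items()})
    cv2.imwrite(f"pics/{n}0b.png",cv2.resize(im,(800,500),interpolation=cv2.INTER_CUBIC))
E
```

```text
{'clock': 0.0, 'joint_pos': array([ 1.30431698,  0.70708747, -0.02762607,  1.48497372,  0.02202193,
        0.95091358, -0.07548637]), 'joint_velocities': array([-0.00109704,  0.00066943,  0.00038825,  0.00036072, -0.00128398,
       -0.00058883,  0.00113454]), 'tau': array([-5.50420646e-04, -8.83213806e+01,  1.23409141e+00, -2.36170024e+01,
        1.67241530e-02,  6.61298414e-03,  2.46866898e-05]), 'tool_pos': array([ 0.12810891, -0.56030501,  0.24984225]), 'eef_rot': array([-5.32979251e-04,  9.93688934e-01,  1.12169566e-01, -8.36204068e-05]), 'ft_force': array([-0.22796661,  0.7217146 , -0.55234223]), 'wrist_torque': array([-0.02507719, -0.00326536, -0.04044369]), 'grip_force': 0.0, 'finger_gap': 0.08532872308878398}
scene {'fx': 392.048, 'fy': 392.048, 'cx': 323.009, 'cy': 200.677, 'R': [[0.159, 0.987, -0.021], [0.584, -0.112, -0.804], [-0.796, 0.115, -0.594]], 't': [-0.068, -0.178, 1.533]}
side {'fx': 444.146, 'fy': 444.146, 'cx': 319.919, 'cy': 195.132, 'R': [[-0.972, -0.236, -0.002], [-0.145, 0.604, -0.783], [0.186, -0.761, -0.622]], 't': [0.551, 0.225, 1.289]}
```

View pics/scene0b.png

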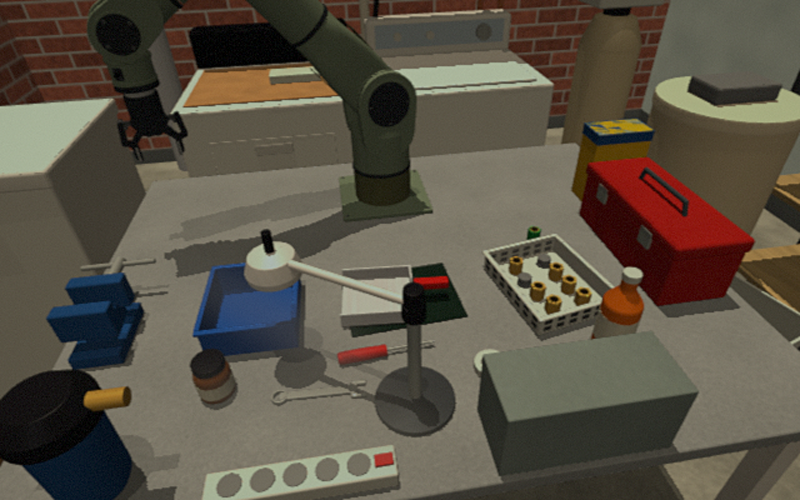

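View pics/side0b.png

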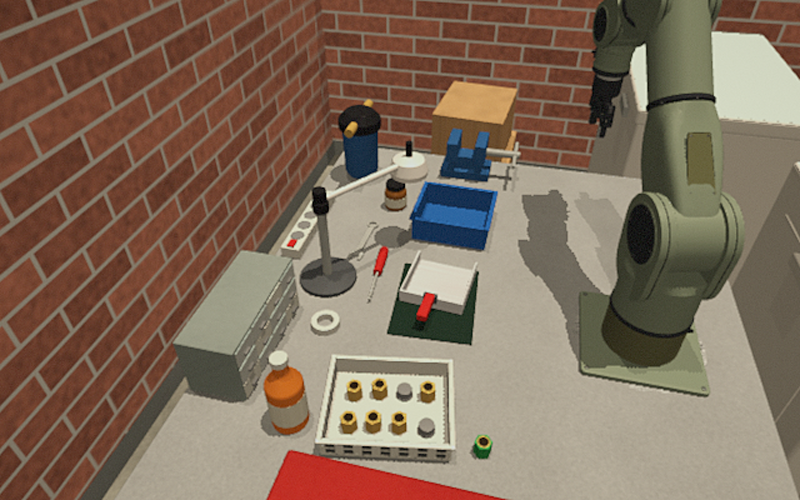

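Candidates in the side view (800-wide image):
- Six brass couplings: (354,390), (379,388), (427,391), (348,421), (373,421), (399,422).
- Two grey caps, not wanted: (404,391), (427,428).
- Green look-alike outside the basket, not wanted: (483,445).

I choose the six brass ones and check them in one close crop.

```bash
python3 - <<'E'
import cv2
a=cv2.imread("pics/side0.png")[280:380,250:400]; b=cv2.imread("pics/side0.png")[195:280,300:400]
A=cv2.resize(a,(800,533),interpolation=cv2.INTER_CUBIC); cv2.imwrite("pics/cropA.png",A)
b=cv2.imread("pics/side0.png")[140:280,300:410]
cv2.imwrite("pics/cropB.png",cv2.resize(b,None,fx=4,fy=4,interpolation=cv2.INTER_CUBIC))
E
```

```text
(no output)
```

View pics/cropA.png

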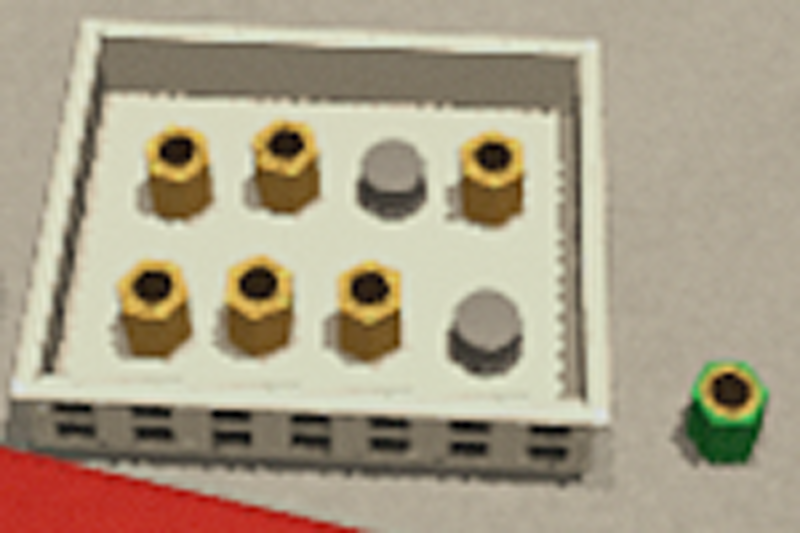

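View pics/cropB.png

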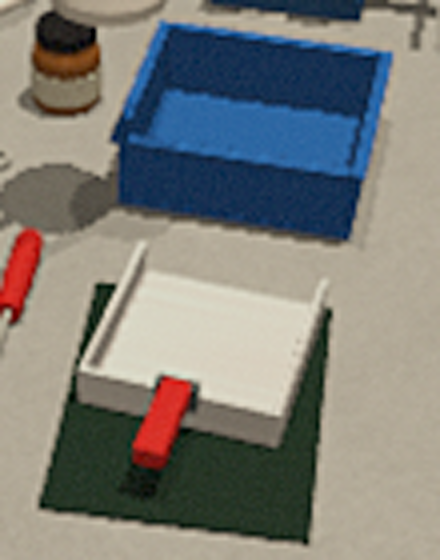

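```bash
cat > m0.py <<'E'
from h import *
c=calibration("side")
A=lambda p,z: ray(c,250+(p[0]+.5)/5.333-.5,280+(p[1]+.5)/5.333-.5,z)
B=lambda p,z: ray(c,300+(p[0]+.5)/4-.5,140+(p[1]+.5)/4-.5,z)
def show(n,f,P,z):
    r=np.array([f(p,z)[:2] for p in P]); print(n,np.round(r,3).tolist(),"mean",r.mean(0).round(3)); return r
show("coup",A,[(178,150),(286,145),(492,156),(154,286),(259,284),(369,289)],.039)
show("caps",A,[(392,167),(487,317)],.027)
show("basket",A,[(90,22),(598,42),(605,420),(12,390)],.05)
show("scoop",B,[(78,374),(283,415),(326,282),(140,245)],.037)
show("handle",B,[(175,380),(150,463)],.053)
show("bin",B,[(163,24),(392,54),(358,178),(120,138)],.075)
show("mat",B,[(97,284),(332,312),(308,543),(40,507)],.003)
s=calibration("scene")
print("knob side",ray(c,408/1.25,142/1.25,.302),"hinge",ray(c,319/1.25,190/1.25,.302))
print("knob scene",ray(s,266/1.25,233/1.25,.302),"hinge",ray(s,414/1.25,287/1.25,.302))
print("det",ray(c,280/1.25,355/1.25,.19),"jar",ray(c,396/1.25,184/1.25,.08))
E
python3 m0.py
```

```text
coup [[0.591, 0.302], [0.541, 0.287], [0.443, 0.269], [0.579, 0.377], [0.533, 0.365], [0.483, 0.355]] mean [0.529 0.326]
caps [[0.491, 0.278], [0.429, 0.349]] mean [0.46  0.314]
basket [[0.655, 0.245], [0.404, 0.197], [0.367, 0.402], [0.62, 0.448]] mean [0.512 0.323]
scoop [[0.568, 0.006], [0.408, 0.014], [0.397, -0.147], [0.554, -0.159]] mean [ 0.482 -0.071]
handle [[0.491, 0.012], [0.492, 0.101]] mean [0.491 0.056]
bin [[0.594, -0.443], [0.377, -0.442], [0.385, -0.243], [0.593, -0.253]] mean [ 0.487 -0.345]
mat [[0.587, -0.14], [0.389, -0.151], [0.374, 0.104], [0.57, 0.116]] mean [ 0.48  -0.018]
knob side [ 0.60904416 -0.26376858  0.302     ] hinge [0.75190399 0.00127717 0.302     ]
knob scene [ 0.61936505 -0.26111653  0.302     ] hinge [ 0.80324124 -0.03931479  0.302     ]
det [0.69965035 0.37841058 0.19      ] jar [ 0.67686962 -0.40393322  0.08      ]
```

The crop shows six brass couplings with bores at (178,150), (286,145), (492,156), (154,286), (259,284) and (369,289). Caps are at (392,167) and (487,317), and the green decoy at (730,390) is outside the basket. The scoop's open edge faces −y towards the bin, with its handle at +y. I'll move to over the basket, passing clear of the lamp.

>>> {"method": "jog_arm", "body": {"deltas": [[[0, 0.035, -0.019, 0, 0], [0, 0.035, -0.019, 0, 0], [0, 0.035, -0.019, 0, 0], [0, 0.035, -0.019, 0, 0], [0, 0.035, -0.019, 0, 0], [0, 0.035, -0.019, 0, 0], [0, 0.035, -0.019, 0, 0], [0, 0.035, -0.019, 0, 0], [0, 0.035, -0.019, 0, 0]]], "force": 50}}

```text
clock: 1.0
tool_pos: [0.3981, -0.3223, 0.2502]
eef_rot: [-0.0, 0.994, 0.112, -0.0]
ft_force: [0.2, -1.1, 0.1]
finger_gap: 0.0851
grip_force: 0.0
```

>>> {"method": "jog_arm", "body": {"deltas": [[[0, 0.019, -0.037, 0, 0], [0, 0.019, -0.037, 0, 0], [0, 0.019, -0.037, 0, 0], [0, 0.019, -0.037, 0, 0], [0, 0.019, -0.037, 0, 0], [0, 0.019, -0.037, 0, 0], [0, 0.019, -0.037, 0, 0], [0, 0.019, -0.037, 0, 0]]]}}

```text
clock: 1.8
tool_pos: [0.4794, 0.0005, 0.2502]
eef_rot: [-0.0, 0.994, 0.112, -0.0]
ft_force: [0.5, -0.4, -0.3]
finger_gap: 0.0851
grip_force: 0.0
```

>>> {"method": "jog_arm", "body": {"deltas": [[[0.4, 0.011, -0.036, 0, 0], [0.4, 0.011, -0.036, 0, 0], [0.4, 0.011, -0.036, 0, 0], [0.4, 0.011, -0.036, 0, 0], [0.4, 0.011, -0.036, 0, 0], [0.4, 0.011, -0.036, 0, 0], [0.4, 0.011, -0.036, 0, 0], [0.4, 0.011, -0.036, 0, 0], [0.4, 0, 0, 0, 0], [0.4, 0, 0, 0, 0]]]}}

```text
clock: 2.8
tool_pos: [0.5006, 0.2995, 0.2498]
eef_rot: [0.0, 0.994, 0.113, -0.0]
ft_force: [0.3, -1.0, -0.4]
finger_gap: 0.0512
grip_force: 0.0
```

```bash
python3 - <<'E'
from h import *
c=calibration("wrist"); im=capture("wrist"); np.save("wc.npy",c,allow_pickle=True)
cv2.imwrite("pics/w1.png",cv2.resize(im,(800,500),interpolation=cv2.INTER_CUBIC)); cv2.imwrite("pics/w1o.png",im)
E
```

```text
(no output)
```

View pics/w1.png

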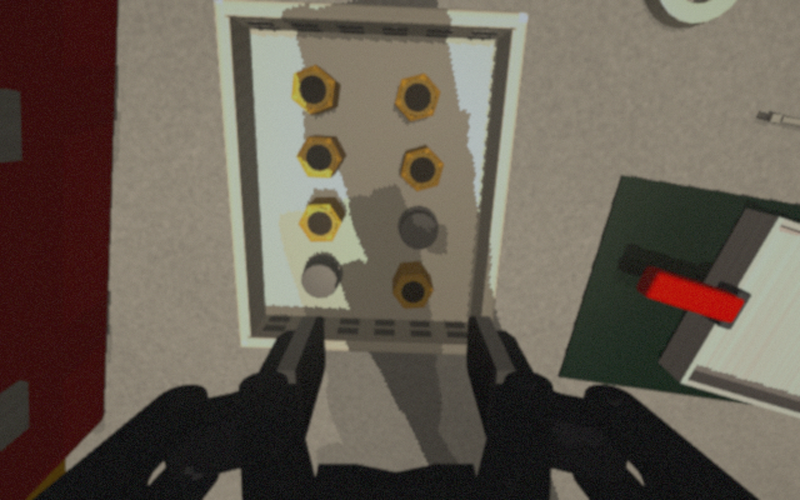

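```bash
python3 - <<'E'
from h import *
c=np.load("wc.npy",allow_pickle=True).item()
for p in [(313,89),(319,157),(320,223),(418,96),(422,168),(413,292)]:
    print(np.round(ray(c,p[0]/1.25,p[1]/1.25,.039)[:2],4))
im=cv2.imread("pics/w1o.png")[45:250,220:365]
cv2.imwrite("pics/w1c.png",cv2.resize(im,None,fx=2.9,fy=2.9,interpolation=cv2.INTER_CUBIC)[:600])
E
```

```text
[0.5819 0.3795]
[0.5352 0.3669]
[0.4848 0.3573]
[0.5943 0.3042]
[0.5448 0.2888]
[0.444  0.2714]
```

View pics/w1c.png

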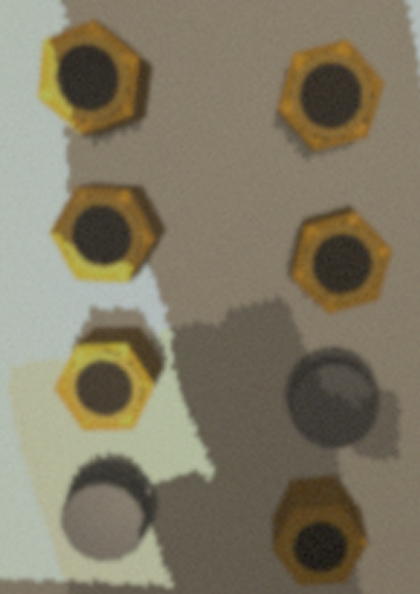

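The wrist view shows coupling A with its flats across the fingers. B, C and F have corners across (turn 0.52), and D and E are about 0.19 off. I'll work out the legs in the tool frame.

```bash
cat > legs.py <<'E'
from h import *
s=read_state(); q=s["eef_rot"]; psi=2*np.arctan2(q[2],q[1]); p=s["tool_pos"]; print(p.round(4),psi)
X=np.array([np.cos(psi),np.sin(psi)]);Y=np.array([np.sin(psi),-np.cos(psi)])
C=dict(A=(.581,.379),B=(.535,.3665),C=(.4845,.357),D=(.593,.3035),E=(.5435,.288),F=(.4435,.270))
S=dict(A=(.526,-.048),B=(.484,-.048),C=(.442,-.048),D=(.522,-.108),E=(.480,-.108),F=(.438,-.108))
cur=p[:2]
for k in C:
    a=np.array(C[k])-cur; b=np.array(S[k])-C[k]; cur=np.array(S[k])
    print(k,"in",(a@X).round(4),(a@Y).round(4),"out",(b@X).round(4),(b@Y).round(4))
E
python3 legs.py
```

```text
[0.5009 0.2986 0.2501] 0.22441633678534736
A in 0.096 -0.0605 out -0.1486 0.4041
B in 0.101 -0.4021 out -0.142 0.3928
C in 0.0906 -0.3947 out -0.1316 0.3854
D in 0.2254 -0.3091 out -0.1608 0.3854
E in 0.1091 -0.3813 out -0.15 0.3719
F in 0.0485 -0.3766 out -0.0895 0.3673
```

>>> {"method": "jog_arm", "body": {"deltas": [[[0.4, 0.024, -0.015, 0.025, 0], [0.4, 0.024, -0.015, 0.025, 0], [0.4, 0.024, -0.015, 0.025, 0], [0.4, 0.024, -0.015, 0.025, 0], [0.4, 0, 0, 0.03, 0], [0.4, 0, 0, 0.03, 0], [0.4, 0, 0, 0.03, 0], [0.4, 0, 0, 0.03, 0], [0.4, 0, 0, 0, 0]]], "force": 50}}

```text
clock: 3.75
tool_pos: [0.5799, 0.3769, 0.0269]
eef_rot: [0.001, 0.994, 0.111, -0.003]
ft_force: [-1.3, -1.2, -0.4]
finger_gap: 0.0516
grip_force: 0.0
```

>>> {"method": "jog_arm", "body": {"deltas": [[[1, 0, 0, 0, 0], [1, 0, 0, 0, 0], [1, 0, 0, 0, 0], [1, 0, 0, 0, 0], [1, 0, 0, 0, 0], [1, 0, 0, -0.03, 0], [1, 0, 0, -0.03, 0], [1, 0, 0, -0.03, 0], [1, 0, 0, -0.03, 0]]]}}

```text
clock: 4.65
tool_pos: [0.5812, 0.3791, 0.1527]
eef_rot: [-0.0, 0.994, 0.112, 0.0]
ft_force: [-0.2, -0.3, -0.7]
finger_gap: 0.0304
grip_force: 49.7
```

>>> {"method": "jog_arm", "body": {"deltas": [[[1, -0.015, 0.04, 0, 0], [1, -0.015, 0.04, 0, 0], [1, -0.015, 0.04, 0, 0], [1, -0.015, 0.04, 0, 0], [1, -0.015, 0.04, 0, 0], [1, -0.015, 0.04, 0, 0], [1, -0.015, 0.04, 0, 0], [1, -0.015, 0.04, 0, 0], [1, -0.015, 0.04, 0, 0], [1, -0.014, 0.044, 0, 0]]]}}

```text
clock: 5.65
tool_pos: [0.5257, -0.0492, 0.1513]
eef_rot: [-0.0, 0.994, 0.113, 0.001]
ft_force: [0.1, -0.9, 0.4]
finger_gap: 0.0306
grip_force: 49.7
```

>>> {"method": "jog_arm", "body": {"deltas": [[[1, 0, 0, 0.035, 0], [1, 0, 0, 0.035, 0], [1, 0, 0, 0.03, 0], [1, 0, 0, 0.01, 0], [1, 0, 0, 0.005, 0], [1, 0, 0, 0, 0]]]}}

```text
clock: 6.25
tool_pos: [0.5264, -0.0479, 0.0361]
eef_rot: [0.0, 0.994, 0.112, 0.0]
ft_force: [-0.6, -0.0, -1.0]
finger_gap: 0.0301
grip_force: 49.7
```

>>> {"method": "jog_arm", "body": {"deltas": [[[1, 0, 0, 0.002, 0], [0.5, 0, 0, 0, 0], [0.5, 0, 0, 0, 0], [0.5, 0, 0, 0, 0], [0.5, 0, 0, -0.017, 0], [0.5, 0, 0, -0.03, 0], [0.5, 0, 0, -0.035, 0], [0.4, 0, 0, -0.035, 0]]]}}

```text
clock: 7.05
tool_pos: [0.5257, -0.0479, 0.1517]
eef_rot: [-0.0, 0.994, 0.112, -0.0]
ft_force: [-0.3, 0.0, -1.3]
finger_gap: 0.0507
grip_force: 0.0
```

```bash
python3 - <<'E'
from h import *
s=read_state();print(s["tool_pos"])
im=capture("side"); wi=capture("wrist"); np.save("wc2.npy",calibration("wrist"),allow_pickle=True)
cv2.imwrite("pics/s2o.png",im); cv2.imwrite("pics/w2o.png",wi)
a=cv2.resize(im[140:390,230:420],None,fx=2.0,fy=2.0); b=cv2.resize(wi,(640,400))
o=np.zeros((500,800,3),np.uint8); o[:,:380]=a; b=cv2.resize(wi,(420,262)); o[:262,380:]=b
cv2.imwrite("pics/c2.png",o)
E
```

```text
[ 0.5257009  -0.04793921  0.15174121]
```

View pics/c2.png

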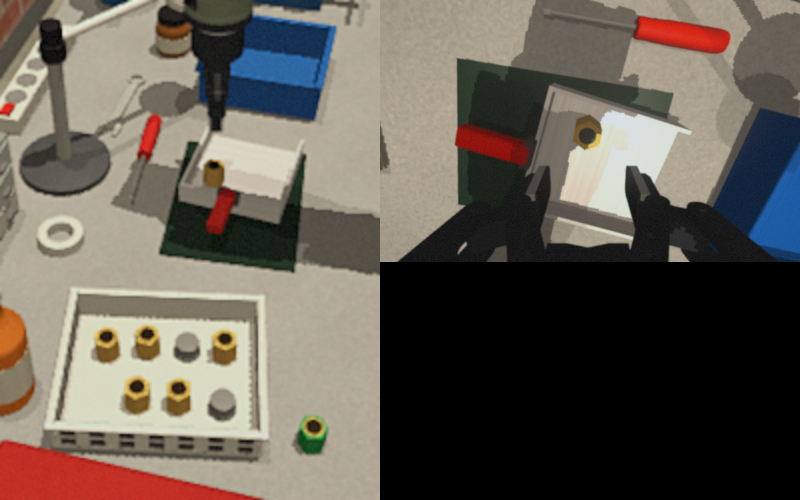

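Coupling A stands on the scoop near the back lip, with its wrist-view bore at about (588,133). The other five and both caps are unmoved. Next is B.

>>> {"method": "jog_arm", "body": {"deltas": [[[0.4, 0.01, -0.04, 0, 0], [0.4, 0.01, -0.04, 0, 0], [0.4, 0.01, -0.04, 0, 0], [0.4, 0.01, -0.04, 0, 0], [0.4, 0.01, -0.04, 0, 0], [0.4, 0.01, -0.04, 0, 0], [0.4, 0.01, -0.04, 0, 0], [0.4, 0.01, -0.04, 0, 0], [0.4, 0.01, -0.04, 0, 0], [0.4, 0.011, -0.042, 0, 0]]]}}

```text
clock: 8.15
tool_pos: [0.5344, 0.368, 0.1503]
eef_rot: [0.0, 0.994, 0.112, -0.0]
ft_force: [0.9, -0.9, -0.6]
finger_gap: 0.0512
grip_force: 0.0
```

>>> {"method": "jog_arm", "body": {"deltas": [[[0.4, 0, 0, 0.01, 0.13], [0.4, 0, 0, 0.03, 0.13], [0.4, 0, 0, 0.03, 0.13], [0.4, 0, 0, 0.03, 0.13], [0.4, 0, 0, 0.02, 0], [0.4, 0, 0, 0, 0]]]}}

```text
clock: 8.75
tool_pos: [0.5335, 0.3657, 0.0276]
eef_rot: [0.001, 0.989, -0.147, -0.002]
ft_force: [0.1, -0.4, 0.3]
finger_gap: 0.0513
grip_force: 0.0
```

>>> {"method": "jog_arm", "body": {"deltas": [[[1, 0, 0, 0, 0], [1, 0, 0, 0, 0], [1, 0, 0, 0, 0], [1, 0, 0, 0, 0], [1, 0, 0, -0.03, 0], [1, 0, 0, -0.03, -0.13], [1, 0, 0, -0.03, -0.13], [1, 0, 0, -0.03, -0.13], [1, 0, 0, 0, -0.13]]]}}

```text
clock: 9.65
tool_pos: [0.5362, 0.3671, 0.155]
eef_rot: [-0.001, 0.993, 0.115, 0.003]
ft_force: [0.7, 0.3, -1.0]
finger_gap: 0.0293
grip_force: 49.6
```

>>> {"method": "jog_arm", "body": {"deltas": [[[1, -0.014, 0.039, 0, 0], [1, -0.014, 0.039, 0, 0], [1, -0.014, 0.039, 0, 0], [1, -0.014, 0.039, 0, 0], [1, -0.014, 0.039, 0, 0], [1, -0.014, 0.039, 0, 0], [1, -0.014, 0.039, 0, 0], [1, -0.014, 0.039, 0, 0], [1, -0.014, 0.039, 0, 0], [1, -0.016, 0.042, 0, 0]]]}}

```text
clock: 10.65
tool_pos: [0.4839, -0.0497, 0.151]
eef_rot: [0.0, 0.994, 0.113, 0.001]
ft_force: [0.5, -0.0, 0.1]
finger_gap: 0.0295
grip_force: 49.6
```

Place B, then fetch C (in 0.0906, -0.3947).

>>> {"method": "jog_arm", "body": {"deltas": [[[1, 0, 0, 0.035, 0], [1, 0, 0, 0.035, 0], [1, 0, 0, 0.03, 0], [1, 0, 0, 0.01, 0], [1, 0, 0, 0.007, 0], [1, 0, 0, 0, 0], [0.5, 0, 0, 0, 0], [0.5, 0, 0, 0, 0], [0.5, 0, 0, 0, 0]]]}}

```text
clock: 11.55
tool_pos: [0.4843, -0.0483, 0.0339]
eef_rot: [0.0, 0.994, 0.112, 0.0]
ft_force: [-0.3, -0.5, 0.1]
finger_gap: 0.0425
grip_force: 0.0
```

>>> {"method": "jog_arm", "body": {"deltas": [[[0.5, 0, 0, -0.017, 0], [0.5, 0, 0, -0.03, 0], [0.5, 0, 0, -0.035, 0], [0.4, 0, 0, -0.035, 0]]]}}

```text
clock: 11.95
tool_pos: [0.4837, -0.0483, 0.1519]
eef_rot: [-0.0, 0.994, 0.112, -0.0]
ft_force: [0.6, 0.6, -0.3]
finger_gap: 0.051
grip_force: 0.0
```

>>> {"method": "jog_arm", "body": {"deltas": [[[0.4, 0.009, -0.039, 0, 0], [0.4, 0.009, -0.039, 0, 0], [0.4, 0.009, -0.039, 0, 0], [0.4, 0.009, -0.039, 0, 0], [0.4, 0.009, -0.039, 0, 0], [0.4, 0.009, -0.039, 0, 0], [0.4, 0.009, -0.039, 0, 0], [0.4, 0.009, -0.039, 0, 0], [0.4, 0.009, -0.04, 0, 0], [0.4, 0.01, -0.043, 0, 0]]]}}

```text
clock: 12.95
tool_pos: [0.4844, 0.3585, 0.1509]
eef_rot: [-0.0, 0.994, 0.112, 0.0]
ft_force: [0.1, -0.2, 0.0]
finger_gap: 0.0517
grip_force: 0.0
```

>>> {"method": "jog_arm", "body": {"deltas": [[[0.4, 0, 0, 0.01, 0.13], [0.4, 0, 0, 0.03, 0.13], [0.4, 0, 0, 0.03, 0.13], [0.4, 0, 0, 0.03, 0.13], [0.4, 0, 0, 0.02, 0], [0.4, 0, 0, 0, 0]]]}}

```text
clock: 13.55
tool_pos: [0.4835, 0.3565, 0.0284]
eef_rot: [0.001, 0.989, -0.147, -0.001]
ft_force: [-0.3, 0.3, 1.2]
finger_gap: 0.0512
grip_force: 0.0
```

>>> {"method": "jog_arm", "body": {"deltas": [[[1, 0, 0, 0, 0], [1, 0, 0, 0, 0], [1, 0, 0, 0, 0], [1, 0, 0, 0, 0], [1, 0, 0, -0.03, 0], [1, 0, 0, -0.03, -0.13], [1, 0, 0, -0.03, -0.13], [1, 0, 0, -0.03, -0.13], [1, 0, 0, 0, -0.13]]]}}

```text
clock: 14.45
tool_pos: [0.486, 0.3577, 0.1549]
eef_rot: [-0.001, 0.993, 0.115, 0.003]
ft_force: [0.9, 0.7, -2.3]
finger_gap: 0.0294
grip_force: 49.5
```

>>> {"method": "jog_arm", "body": {"deltas": [[[1, -0.013, 0.038, 0, 0], [1, -0.013, 0.038, 0, 0], [1, -0.013, 0.038, 0, 0], [1, -0.013, 0.038, 0, 0], [1, -0.013, 0.038, 0, 0], [1, -0.013, 0.038, 0, 0], [1, -0.013, 0.038, 0, 0], [1, -0.013, 0.038, 0, 0], [1, -0.013, 0.039, 0, 0], [1, -0.015, 0.042, 0, 0]]]}}

```text
clock: 15.45
tool_pos: [0.4418, -0.049, 0.1511]
eef_rot: [0.0, 0.994, 0.113, 0.001]
ft_force: [1.5, 0.1, -0.5]
finger_gap: 0.0293
grip_force: 49.6
```

>>> {"method": "jog_arm", "body": {"deltas": [[[1, 0, 0, 0.035, 0], [1, 0, 0, 0.035, 0], [1, 0, 0, 0.03, 0], [1, 0, 0, 0.01, 0], [1, 0, 0, 0.007, 0], [1, 0, 0, 0, 0], [0.5, 0, 0, 0, 0], [0.5, 0, 0, 0, 0], [0.5, 0, 0, 0, 0]]]}}

```text
clock: 16.35
tool_pos: [0.4421, -0.0477, 0.0339]
eef_rot: [0.0, 0.994, 0.112, 0.0]
ft_force: [0.7, -0.3, -0.4]
finger_gap: 0.0427
grip_force: 0.0
```

>>> {"method": "jog_arm", "body": {"deltas": [[[0.5, 0, 0, -0.017, 0], [0.5, 0, 0, -0.03, 0], [0.5, 0, 0, -0.035, 0], [0.4, 0, 0, -0.035, 0]]]}}

```text
clock: 16.75
tool_pos: [0.4415, -0.0477, 0.1519]
eef_rot: [-0.0, 0.994, 0.112, -0.0]
ft_force: [-0.2, -0.5, 0.1]
finger_gap: 0.0514
grip_force: 0.0
```

```bash
cat > look.py <<'E'
import sys
from h import *
n=sys.argv[1]
s=read_state();print(s["clock"],s["tool_pos"])
c=calibration("wrist"); im=capture("side"); wi=capture("wrist"); np.save(f"{n}w.npy",c,allow_pickle=True)
cv2.imwrite(f"pics/{n}_s.png",im); cv2.imwrite(f"pics/{n}_w.png",wi)
o=np.zeros((500,800,3),np.uint8); o[:,:380]=cv2.resize(im[140:390,230:420],None,fx=2.0,fy=2.0); o[:262,380:]=cv2.resize(wi,(420,262))
sc=capture("scene"); o[262:500,380:]=cv2.resize(sc[150:355,140:502],(420,238)); cv2.imwrite(f"pics/{n}.png",o)
E
python3 look.py c3; python3 legs.py
```

```text
16.75 [ 0.44149939 -0.04770717  0.15190121]
[ 0.4425 -0.0477  0.1522] 0.2247885595429497
A in 0.2301 -0.3851 out -0.1488 0.404
B in 0.1012 -0.4021 out -0.1421 0.3927
C in 0.0908 -0.3947 out -0.1317 0.3853
D in 0.2256 -0.309 out -0.1609 0.3853
E in 0.1092 -0.3812 out -0.1502 0.3719
F in 0.0487 -0.3766 out -0.0896 0.3673
```

View pics/c3.png

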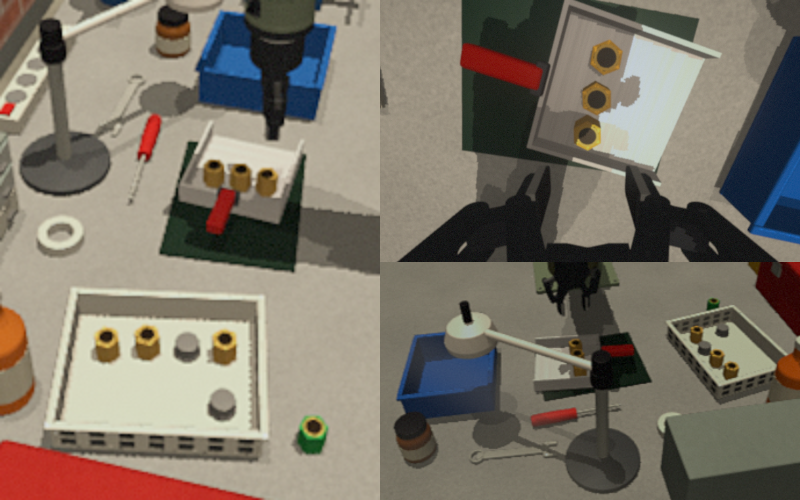

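Three couplings stand in a row on the scoop. D, E and F are still at (107,344), (147,341) and (224,345). Next are D and E.

>>> {"method": "jog_arm", "body": {"deltas": [[[0.4, 0.025, -0.034, 0, 0], [0.4, 0.025, -0.034, 0, 0], [0.4, 0.025, -0.034, 0, 0], [0.4, 0.025, -0.034, 0, 0], [0.4, 0.025, -0.034, 0, 0], [0.4, 0.025, -0.034, 0, 0], [0.4, 0.025, -0.034, 0, 0], [0.4, 0.025, -0.035, 0, 0], [0.4, 0.026, -0.036, 0, 0]]]}}

```text
clock: 17.8
tool_pos: [0.5933, 0.3054, 0.1496]
eef_rot: [0.0, 0.994, 0.112, -0.0]
ft_force: [0.4, 0.4, -0.4]
finger_gap: 0.0513
grip_force: 0.0
```

>>> {"method": "jog_arm", "body": {"deltas": [[[0.4, 0, 0, 0.01, 0.1], [0.4, 0, 0, 0.03, 0.09], [0.4, 0, 0, 0.03, 0], [0.4, 0, 0, 0.03, 0], [0.4, 0, 0, 0.02, 0], [0.4, 0, 0, 0, 0]]]}}

```text
clock: 18.4
tool_pos: [0.5916, 0.303, 0.0269]
eef_rot: [0.001, 1.0, 0.017, -0.002]
ft_force: [-0.6, 0.1, 0.5]
finger_gap: 0.0513
grip_force: 0.0
```

>>> {"method": "jog_arm", "body": {"deltas": [[[1, 0, 0, 0, 0], [1, 0, 0, 0, 0], [1, 0, 0, 0, 0], [1, 0, 0, 0, 0], [1, 0, 0, -0.03, 0], [1, 0, 0, -0.03, 0], [1, 0, 0, -0.03, -0.1], [1, 0, 0, -0.03, -0.09]]]}}

```text
clock: 19.2
tool_pos: [0.5931, 0.3039, 0.152]
eef_rot: [0.0, 0.993, 0.114, 0.0]
ft_force: [0.7, -0.1, -0.2]
finger_gap: 0.0295
grip_force: 49.6
```

>>> {"method": "jog_arm", "body": {"deltas": [[[1, -0.016, 0.038, 0, 0], [1, -0.016, 0.038, 0, 0], [1, -0.016, 0.038, 0, 0], [1, -0.016, 0.038, 0, 0], [1, -0.016, 0.038, 0, 0], [1, -0.016, 0.038, 0, 0], [1, -0.016, 0.038, 0, 0], [1, -0.016, 0.038, 0, 0], [1, -0.016, 0.039, 0, 0], [1, -0.017, 0.042, 0, 0]]]}}

```text
clock: 20.2
tool_pos: [0.5218, -0.1086, 0.1508]
eef_rot: [-0.0, 0.994, 0.112, 0.0]
ft_force: [1.6, -1.1, -0.1]
finger_gap: 0.0296
grip_force: 49.6
```

>>> {"method": "jog_arm", "body": {"deltas": [[[1, 0, 0, 0.035, 0], [1, 0, 0, 0.035, 0], [1, 0, 0, 0.03, 0], [1, 0, 0, 0.01, 0], [1, 0, 0, 0.007, 0], [1, 0, 0, 0, 0], [0.5, 0, 0, 0, 0], [0.5, 0, 0, 0, 0], [0.5, 0, 0, 0, 0]]]}}

```text
clock: 21.1
tool_pos: [0.5224, -0.1073, 0.0339]
eef_rot: [0.0, 0.994, 0.112, 0.0]
ft_force: [-0.7, -0.2, 0.7]
finger_gap: 0.0426
grip_force: 0.0
```

>>> {"method": "jog_arm", "body": {"deltas": [[[0.5, 0, 0, -0.017, 0], [0.5, 0, 0, -0.03, 0], [0.5, 0, 0, -0.035, 0], [0.4, 0, 0, -0.035, 0]]]}}

```text
clock: 21.5
tool_pos: [0.5219, -0.1073, 0.1519]
eef_rot: [-0.0, 0.994, 0.112, 0.0]
ft_force: [0.0, -0.0, -0.9]
finger_gap: 0.0514
grip_force: 0.0
```

>>> {"method": "jog_arm", "body": {"deltas": [[[0.4, 0.011, -0.038, 0, 0], [0.4, 0.011, -0.038, 0, 0], [0.4, 0.011, -0.038, 0, 0], [0.4, 0.011, -0.038, 0, 0], [0.4, 0.011, -0.038, 0, 0], [0.4, 0.011, -0.038, 0, 0], [0.4, 0.011, -0.038, 0, 0], [0.4, 0.011, -0.038, 0, 0], [0.4, 0.011, -0.038, 0, 0], [0.4, 0.01, -0.039, 0, 0]]]}}

```text
clock: 22.5
tool_pos: [0.5433, 0.2901, 0.1508]
eef_rot: [-0.0, 0.994, 0.112, 0.0]
ft_force: [1.0, -0.9, -1.3]
finger_gap: 0.051
grip_force: 0.0
```

>>> {"method": "jog_arm", "body": {"deltas": [[[0.4, 0, 0, 0.01, 0.1], [0.4, 0, 0, 0.03, 0.09], [0.4, 0, 0, 0.03, 0], [0.4, 0, 0, 0.03, 0], [0.4, 0, 0, 0.02, 0], [0.4, 0, 0, 0, 0]]]}}

```text
clock: 23.1
tool_pos: [0.5423, 0.2879, 0.0284]
eef_rot: [0.001, 1.0, 0.017, -0.002]
ft_force: [0.7, -0.5, 0.5]
finger_gap: 0.0511
grip_force: 0.0
```

>>> {"method": "jog_arm", "body": {"deltas": [[[1, 0, 0, 0, 0], [1, 0, 0, 0, 0], [1, 0, 0, 0, 0], [1, 0, 0, 0, 0], [1, 0, 0, -0.03, 0], [1, 0, 0, -0.03, 0], [1, 0, 0, -0.03, -0.1], [1, 0, 0, -0.03, -0.09]]]}}

```text
clock: 23.9
tool_pos: [0.5434, 0.2884, 0.1525]
eef_rot: [-0.0, 0.993, 0.114, 0.001]
ft_force: [0.3, 0.2, -0.6]
finger_gap: 0.0294
grip_force: 49.6
```

>>> {"method": "jog_arm", "body": {"deltas": [[[1, -0.015, 0.037, 0, 0], [1, -0.015, 0.037, 0, 0], [1, -0.015, 0.037, 0, 0], [1, -0.015, 0.037, 0, 0], [1, -0.015, 0.037, 0, 0], [1, -0.015, 0.037, 0, 0], [1, -0.015, 0.037, 0, 0], [1, -0.015, 0.037, 0, 0], [1, -0.015, 0.037, 0, 0], [1, -0.015, 0.039, 0, 0]]]}}

```text
clock: 24.9
tool_pos: [0.4799, -0.1091, 0.1512]
eef_rot: [0.0, 0.994, 0.112, 0.001]
ft_force: [0.8, -0.6, -0.1]
finger_gap: 0.0294
grip_force: 49.6
```

>>> {"method": "jog_arm", "body": {"deltas": [[[1, 0, 0, 0.035, 0], [1, 0, 0, 0.035, 0], [1, 0, 0, 0.03, 0], [1, 0, 0, 0.01, 0], [1, 0, 0, 0.007, 0], [1, 0, 0, 0, 0], [0.5, 0, 0, 0, 0], [0.5, 0, 0, 0, 0], [0.5, 0, 0, 0, 0]]]}}

```text
clock: 25.8
tool_pos: [0.4804, -0.1077, 0.0339]
eef_rot: [0.0, 0.994, 0.112, 0.0]
ft_force: [0.6, 0.0, 0.9]
finger_gap: 0.0428
grip_force: 0.0
```

>>> {"method": "jog_arm", "body": {"deltas": [[[0.5, 0, 0, -0.017, 0], [0.5, 0, 0, -0.03, 0], [0.5, 0, 0, -0.035, 0], [0.4, 0, 0, -0.035, 0]]]}}

```text
clock: 26.2
tool_pos: [0.4798, -0.1076, 0.1519]
eef_rot: [-0.0, 0.994, 0.112, -0.0]
ft_force: [-0.1, 0.0, -0.4]
finger_gap: 0.0513
grip_force: 0.0
```

```bash
python3 look.py c4; python3 legs.py|tail -1
```

```text
26.2 [ 0.47984592 -0.10762669  0.1518819 ]
F in 0.0486 -0.3766 out -0.0896 0.3673
```

View pics/c4.png

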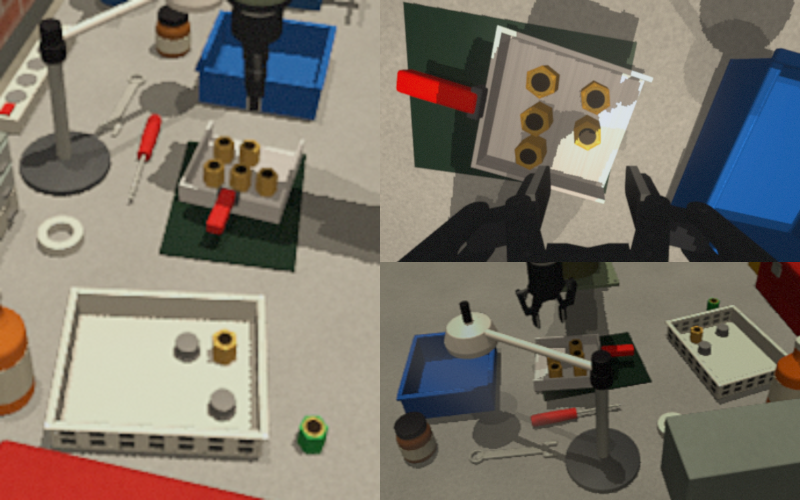

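>>> {"method": "jog_arm", "body": {"deltas": [[[0.4, 0.005, -0.038, 0, 0], [0.4, 0.005, -0.038, 0, 0], [0.4, 0.005, -0.038, 0, 0], [0.4, 0.005, -0.038, 0, 0], [0.4, 0.005, -0.038, 0, 0], [0.4, 0.005, -0.038, 0, 0], [0.4, 0.005, -0.038, 0, 0], [0.4, 0.005, -0.038, 0, 0], [0.4, 0.005, -0.038, 0, 0], [0.4, 0.004, -0.035, 0, 0]]]}}

```text
clock: 27.35
tool_pos: [0.4431, 0.2725, 0.1497]
eef_rot: [0.0, 0.994, 0.112, -0.0]
ft_force: [0.2, 0.4, 1.0]
finger_gap: 0.0514
grip_force: 0.0
```

>>> {"method": "jog_arm", "body": {"deltas": [[[0.4, 0, 0, 0.01, 0.13], [0.4, 0, 0, 0.03, 0.13], [0.4, 0, 0, 0.03, 0.13], [0.4, 0, 0, 0.03, 0.13], [0.4, 0, 0, 0.02, 0], [0.4, 0, 0, 0, 0]]]}}

```text
clock: 27.95
tool_pos: [0.4426, 0.2699, 0.0279]
eef_rot: [0.001, 0.989, -0.147, -0.002]
ft_force: [0.3, 0.2, 0.9]
finger_gap: 0.0513
grip_force: 0.0
```

>>> {"method": "jog_arm", "body": {"deltas": [[[1, 0, 0, 0, 0], [1, 0, 0, 0, 0], [1, 0, 0, 0, 0], [1, 0, 0, 0, 0], [1, 0, 0, -0.03, 0], [1, 0, 0, -0.03, -0.13], [1, 0, 0, -0.03, -0.13], [1, 0, 0, -0.03, -0.13], [1, 0, 0, 0, -0.13]]]}}

```text
clock: 28.85
tool_pos: [0.4449, 0.2713, 0.1541]
eef_rot: [-0.001, 0.993, 0.115, 0.003]
ft_force: [0.0, 0.2, -2.2]
finger_gap: 0.0292
grip_force: 49.6
```

>>> {"method": "jog_arm", "body": {"deltas": [[[1, -0.009, 0.036, 0, 0], [1, -0.009, 0.036, 0, 0], [1, -0.009, 0.036, 0, 0], [1, -0.009, 0.036, 0, 0], [1, -0.009, 0.036, 0, 0], [1, -0.009, 0.036, 0, 0], [1, -0.009, 0.036, 0, 0], [1, -0.009, 0.037, 0, 0], [1, -0.009, 0.038, 0, 0], [1, -0.009, 0.04, 0, 0]]]}}

```text
clock: 29.85
tool_pos: [0.4377, -0.1086, 0.1508]
eef_rot: [0.0, 0.994, 0.112, 0.0]
ft_force: [0.2, 0.3, -0.4]
finger_gap: 0.0295
grip_force: 49.7
```

>>> {"method": "jog_arm", "body": {"deltas": [[[1, 0, 0, 0.035, 0], [1, 0, 0, 0.035, 0], [1, 0, 0, 0.03, 0], [1, 0, 0, 0.01, 0], [1, 0, 0, 0.007, 0], [1, 0, 0, 0, 0], [0.5, 0, 0, 0, 0], [0.5, 0, 0, 0, 0], [0.5, 0, 0, 0, 0]]]}}

```text
clock: 30.75
tool_pos: [0.4382, -0.1071, 0.034]
eef_rot: [0.0, 0.994, 0.112, 0.001]
ft_force: [-1.1, 0.4, 0.5]
finger_gap: 0.0426
grip_force: 0.0
```

>>> {"method": "jog_arm", "body": {"deltas": [[[0.5, 0, 0, -0.02, 0], [0.5, 0, 0, -0.035, 0], [0.5, 0, 0, -0.05, 0], [0.4, 0, 0, -0.05, 0], [0.4, 0, 0, -0.05, 0], [0.4, 0, 0, -0.05, 0], [0.4, 0, 0, -0.04, 0], [0.4, 0, 0, 0, 0]]]}}

```text
clock: 31.55
tool_pos: [0.4388, -0.1073, 0.3329]
eef_rot: [0.001, 0.994, 0.112, 0.004]
ft_force: [0.2, 0.1, -1.3]
finger_gap: 0.0511
grip_force: 0.0
```

```bash
python3 look.py c5
```

```text
31.55 [ 0.43875498 -0.10730994  0.33293031]
```

View pics/c5.png

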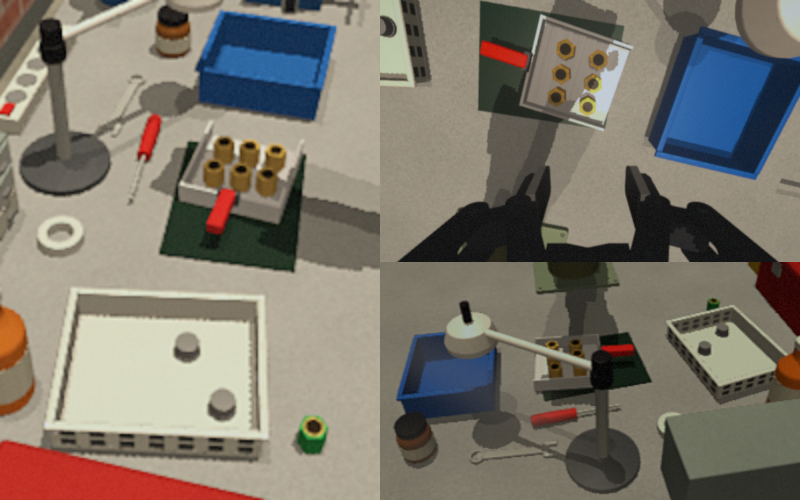

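All six couplings stand on the scoop; only the two caps remain in the basket, at (187,346) and (221,405). Next I triangulate the knob and hinge, and check the handle in the wrist view.

```bash
python3 - <<'E'
from h import *
a=calibration("side");b=calibration("scene")
P=lambda c:np.array([[c["fx"],0,c["cx"]],[0,c["fy"],c["cy"]],[0,0,1]])@np.c_[c["R"],c["t"]]
for n,pa,pb in [("knob",(409,149),(267,241)),("hinge cap",(320,199),(413.5,303))]:
    X=cv2.triangulatePoints(P(a),P(b),np.array(pa)/1.25,np.array(pb)/1.25)[:,0]; X=X[:3]/X[3]; print(n,X.round(3),[np.round(np.array(proj(c,X))*1.25) for c in (a,b)])
w=np.load("c5w.npy",allow_pickle=True).item()
g=lambda x,y,z:ray(w,(x-380)*640/420,y*400/262,z)[:2].round(3)
print("handle end/root",g(481,49,.053),g(528,61,.053),"lip front ends",g(633,46,.037),g(602,129,.037),"back",g(541,15,.037),g(520,104,.037))
print("bin",g(703,29,.075),g(650,146,.075),g(755,178,.075))
E
```

```text
knob [ 0.607 -0.265  0.28 ] [array([409., 150.]), array([266., 240.])]
hinge cap [ 0.772 -0.038  0.246] [array([319., 200.]), array([412., 301.])]
handle end/root [0.496 0.088] [0.495 0.008] lip front ends [ 0.56  -0.161] [ 0.402 -0.145] back [0.572 0.002] [0.415 0.015]
bin [ 0.603 -0.254] [ 0.4   -0.232] [ 0.383 -0.444]
```

>>> {"method": "jog_arm", "body": {"deltas": [[[0.4, 0, 0, -0.03, 0], [0.4, 0.022, 0.032, 0, 0], [0.4, 0.022, 0.032, 0, 0], [0.4, 0.022, 0.032, 0, 0], [0.4, 0.022, 0.032, 0, 0], [0.4, 0.022, 0.032, 0, 0], [0.4, 0.021, 0.031, 0, 0], [0.4, 0, 0, 0, 0], [0.4, 0, 0, 0, 0]]], "force": 20}}

```text
clock: 32.6
tool_pos: [0.6075, -0.2637, 0.356]
eef_rot: [-0.001, 0.994, 0.112, -0.001]
ft_force: [0.2, 0.7, 0.2]
finger_gap: 0.0513
grip_force: 0.0
```

```bash
python3 - <<'E'
from h import *
s=read_state(); print(s["tool_pos"],s["joint_pos"].round(2))
c=calibration("wrist");w=capture("wrist");cv2.imwrite("pics/w6.png",cv2.resize(w,(800,500)))
print(np.array(proj(c,[.609,-.264,.302]))*1.25)
np.save("w6.npy",c,allow_pickle=True)
E
```

```text
[ 0.60754103 -0.26366843  0.35599102] [ 0.35  0.8   0.03  0.87 -0.02  1.47 -0.97]
[397.92544073 296.33859439]
```

View pics/w6.png

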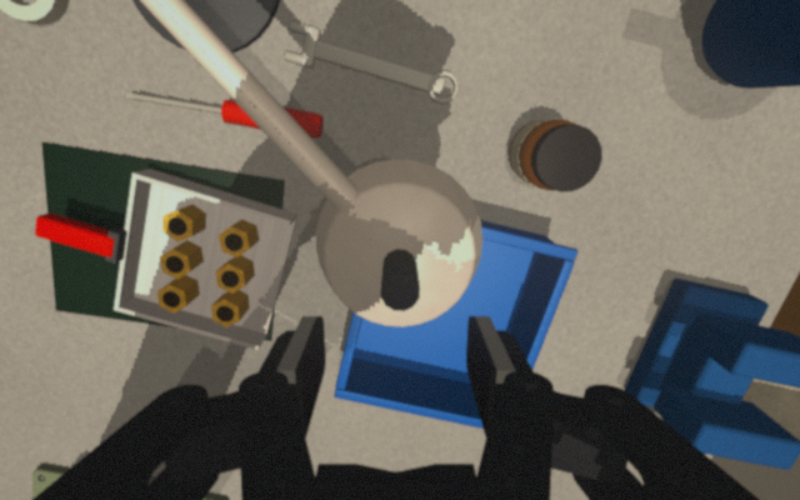

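The knob top is at about (402,291), within 3 mm of the prediction. I'll correct for that, descend and grip.

>>> {"method": "jog_arm", "body": {"deltas": [[[0.4, 0.004, 0.003, 0.02, 0], [0.4, 0, 0, 0.025, 0], [0.4, 0, 0, 0.022, 0], [0.4, 0, 0, 0, 0], [1, 0, 0, 0, 0], [1, 0, 0, 0, 0], [1, 0, 0, 0, 0], [1, 0, 0, 0, 0], [1, 0, 0, 0, 0], [1, 0, 0, 0, 0]]], "force": 20}}

```text
clock: 33.65
tool_pos: [0.6126, -0.2655, 0.2927]
eef_rot: [0.0, 0.994, 0.112, 0.001]
ft_force: [0.2, 1.7, 8.6]
finger_gap: 0.0173
grip_force: 21.3
```

```bash
cat > arc.py <<'E'
from h import *
s=read_state(); q=s["eef_rot"]; psi=2*np.arctan2(q[2],q[1]); p=s["tool_pos"][:2]; print(s["tool_pos"],s["ft_force"].round(1))
X=np.array([np.cos(psi),np.sin(psi)]);Y=np.array([np.sin(psi),-np.cos(psi)])
H=np.array([.7735,-.037]); r=p-H; R=np.hypot(*r); a0=np.arctan2(r[1],r[0]); print("R",R)
def arc(pt,n):
    global a0,p
    a1=np.arctan2(pt[1]-H[1],pt[0]-H[0]); d=(a1-a0+np.pi)%(2*np.pi)-np.pi
    for t in np.linspace(0,d,n+1)[1:]:
        w=H+R*np.array([np.cos(a0+t),np.sin(a0+t)]); e=w-p; p=w; print([1,round(float(e@X),4),round(float(e@Y),4),0,0])
    a0+=d; print("at",p)
arc((.484,-.072),9); arc((.646,.211),14)
E
python3 arc.py
```

```text
[ 0.61264167 -0.2654992   0.29274414] [0.2 1.7 8.6]
R 0.27944102438991475
[1, -0.0165, -0.0201, 0, 0]
[1, -0.0145, -0.0215, 0, 0]
[1, -0.0125, -0.0228, 0, 0]
[1, -0.0103, -0.0239, 0, 0]
[1, -0.008, -0.0247, 0, 0]
[1, -0.0057, -0.0254, 0, 0]
[1, -0.0033, -0.0258, 0, 0]
[1, -0.0009, -0.026, 0, 0]
[1, 0.0015, -0.0259, 0, 0]
at [ 0.49607906 -0.07053966]
[1, 0.0036, -0.024, 0, 0]
[1, 0.0057, -0.0236, 0, 0]
[1, 0.0077, -0.023, 0, 0]
[1, 0.0096, -0.0223, 0, 0]
[1, 0.0115, -0.0213, 0, 0]
[1, 0.0134, -0.0203, 0, 0]
[1, 0.0151, -0.019, 0, 0]
[1, 0.0167, -0.0177, 0, 0]
[1, 0.0181, -0.0161, 0, 0]
[1, 0.0195, -0.0145, 0, 0]
[1, 0.0206, -0.0128, 0, 0]
[1, 0.0217, -0.0109, 0, 0]
[1, 0.0225, -0.009, 0, 0]
[1, 0.0232, -0.007, 0, 0]
at [0.64573217 0.21152096]
```

>>> {"method": "jog_arm", "body": {"deltas": [[[1, 0, 0, -0.003, 0], [1, -0.0165, -0.02, 0, 0], [1, -0.0145, -0.0215, 0, 0], [1, -0.0125, -0.023, 0, 0], [1, -0.0105, -0.024, 0, 0], [1, -0.008, -0.0245, 0, 0], [1, -0.0055, -0.0255, 0, 0], [1, -0.0035, -0.026, 0, 0], [1, -0.001, -0.026, 0, 0], [1, 0.0015, -0.026, 0, 0]]]}}

```text
clock: 34.65
tool_pos: [0.4948, -0.0697, 0.2948]
eef_rot: [0.0, 0.994, 0.112, 0.0]
ft_force: [3.0, 0.1, -3.9]
finger_gap: 0.0171
grip_force: 21.4
```

>>> {"method": "jog_arm", "body": {"deltas": [[[1, 0, 0, 0, 0], [1, 0, 0, 0, 0], [1, 0, 0, 0, 0], [1, 0, 0, 0, 0], [1, 0, 0, 0, 0], [1, 0, 0, 0, 0], [1, 0, 0, 0, 0], [1, 0, 0, 0, 0], [1, 0, 0, 0, 0], [1, 0, 0, 0, 0]]]}}

```text
clock: 35.65
tool_pos: [0.4952, -0.071, 0.2947]
eef_rot: [0.0, 0.994, 0.112, 0.0]
ft_force: [-5.1, 0.3, 7.2]
finger_gap: 0.0175
grip_force: 22.5
```

```bash
python3 look.py c7; python3 arc.py | head -2
```

```text
35.65 [ 0.49520924 -0.07100348  0.2946932 ]
[ 0.49523497 -0.07099961  0.29470138] [-5.1  0.1  7.4]
R 0.2803344391231045
```

View pics/c7.png

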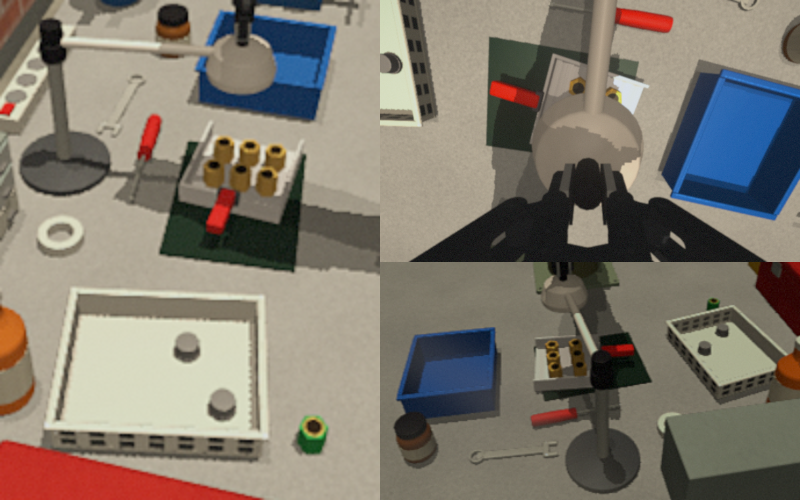

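The lamp head is gripped and stands over the scoop, which still holds all six. It has stayed there for over a second, so I'll swing it to the left.

>>> {"method": "jog_arm", "body": {"deltas": [[[1, 0.0035, -0.024, 0, 0], [1, 0.0055, -0.0235, 0, 0], [1, 0.0075, -0.023, 0, 0], [1, 0.0095, -0.0225, 0, 0], [1, 0.0115, -0.0215, 0, 0], [1, 0.0135, -0.0205, 0, 0], [1, 0.015, -0.019, 0, 0], [1, 0.0165, -0.0175, 0, 0], [1, 0.018, -0.016, 0, 0], [1, 0.0195, -0.0145, 0, 0]]]}}

```text
clock: 36.8
tool_pos: [0.5682, 0.1536, 0.2947]
eef_rot: [0.0, 0.994, 0.112, 0.001]
ft_force: [1.4, -3.5, 2.1]
finger_gap: 0.0168
grip_force: 22.1
```

>>> {"method": "jog_arm", "body": {"deltas": [[[1, 0.0205, -0.013, 0, 0], [1, 0.0215, -0.011, 0, 0], [1, 0.0225, -0.009, 0, 0], [1, 0.023, -0.007, 0, 0], [1, 0, 0, 0, 0], [1, 0, 0, 0, 0], [0.4, 0, 0, 0, 0], [0.4, 0, 0, 0, 0], [0.4, 0, 0, 0, 0]]]}}

```text
clock: 37.7
tool_pos: [0.6436, 0.2116, 0.2944]
eef_rot: [-0.0, 0.994, 0.112, 0.0]
ft_force: [0.2, -0.1, 0.8]
finger_gap: 0.0511
grip_force: 0.0
```

>>> {"method": "jog_arm", "body": {"deltas": [[[0.4, 0, 0, -0.03, 0], [0.4, 0, 0, -0.04, 0], [0.4, 0, 0, -0.01, 0]]]}}

```text
clock: 38.0
tool_pos: [0.6441, 0.2118, 0.3784]
eef_rot: [-0.001, 0.994, 0.112, 0.003]
ft_force: [-0.1, 0.9, 0.6]
finger_gap: 0.0511
grip_force: 0.0
```

```bash
python3 - <<'E'
from h import *
s=read_state(); q=s["eef_rot"]; print(s["tool_pos"],2*np.arctan2(q[2],q[1]),s["joint_pos"].round(2))
E
```

```text
[0.64407061 0.21181973 0.37839167] 0.22449966122135764 [-0.38  0.84  0.07  0.72 -0.05  1.58 -1.69]
```

>>> {"method": "jog_arm", "body": {"deltas": [[[0.4, -0.031, 0.022, 0, 0], [0.4, -0.031, 0.022, 0, 0], [0.4, -0.031, 0.022, 0, 0], [0.4, -0.031, 0.022, 0, 0], [0.4, -0.031, 0.022, 0, 0], [0.4, -0.03, 0.022, 0, 0]]]}}

```text
clock: 38.6
tool_pos: [0.4935, 0.0431, 0.3747]
eef_rot: [-0.0, 0.994, 0.112, 0.0]
ft_force: [0.9, -0.8, -1.2]
finger_gap: 0.0515
grip_force: 0.0
```

>>> {"method": "jog_arm", "body": {"deltas": [[[0.4, 0, 0, 0.03, -0.143], [0.4, 0, 0, 0.03, -0.143], [0.4, 0, 0, 0.03, -0.143], [0.4, 0, 0, 0.03, -0.143], [0.4, 0, 0, 0.03, -0.143], [0.4, 0, 0, 0.02, -0.143], [0.4, 0, 0, 0, -0.143], [0.4, 0, 0, 0, -0.143], [0.4, 0, 0, 0, -0.136], [0.4, 0, 0, 0, 0]]]}}

```text
clock: 39.6
tool_pos: [0.4949, 0.044, 0.2045]
eef_rot: [-0.0, 0.729, 0.684, 0.0]
ft_force: [0.2, -0.0, -0.3]
finger_gap: 0.0512
grip_force: 0.0
```

```bash
python3 look.py c8; python3 - <<'E'
from h import *
s=read_state(); q=s["eef_rot"]; print(s["tool_pos"],2*np.arctan2(q[2],q[1]))
E
```

```text
39.6 [0.49493141 0.04397886 0.20449355]
[0.49489474 0.04420147 0.20449638] 1.5004822610829545
```

View pics/c8.png

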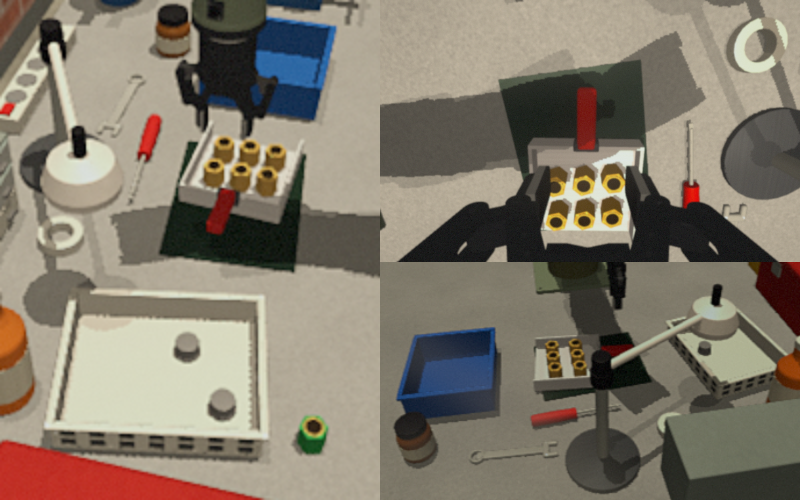

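```bash
python3 - <<'E'
from h import *
w=np.load("c8w.npy",allow_pickle=True).item()
g=lambda x,y,z:ray(w,(x-380)*640/420,y*400/262,z)[:2].round(3)
print("end",g(588,88,.053),"root",g(587,149,.053),"back lip",g(529,140,.037),g(645,138,.037))
c=calibration("side"); h=lambda x,y,z: ray(c,230+x/2,140+y/2,z)[:2].round(3)
print("bin",h(222,13,.075),h(336,27,.075),h(318,90,.075),"scoop back",h(180,182,.037),h(281,203,.037),"handle",h(230,192,.053),h(216,231,.053))
E
```

```text
end [0.5  0.09] root [0.493 0.012] back lip [0.415 0.024] [0.572 0.017]
bin [ 0.591 -0.438] [ 0.375 -0.44 ] [ 0.385 -0.238] scoop back [ 0.567 -0.004] [0.408 0.006] handle [0.485 0.017] [0.489 0.1  ]
```

>>> {"method": "jog_arm", "body": {"deltas": [[[0.4, 0, 0, 0.035, 0], [0.4, 0, 0, 0.035, 0], [0.4, 0, 0, 0.035, 0], [0.4, 0, 0, 0.03, 0], [0.4, 0, 0, 0.018, 0], [0.4, 0, 0, 0.006, 0], [0.4, 0, 0, 0, 0]]]}}

```text
clock: 40.45
tool_pos: [0.4948, 0.0444, 0.0453]
eef_rot: [-0.0, 0.731, 0.683, -0.0]
ft_force: [-0.9, -0.0, 0.4]
finger_gap: 0.0512
grip_force: 0.0
```

>>> {"method": "jog_arm", "body": {"deltas": [[[1, 0, 0, 0, 0], [1, 0, 0, 0, 0], [1, 0, 0, 0, 0], [1, 0, 0, 0, 0], [1, 0, 0, 0, 0], [1, 0, 0, 0, 0]]], "force": 115}}

```text
clock: 41.05
tool_pos: [0.4953, 0.0442, 0.0467]
eef_rot: [0.0, 0.73, 0.683, 0.001]
ft_force: [-2.9, -0.0, 13.8]
finger_gap: 0.0222
grip_force: 111.5
```

>>> {"method": "jog_arm", "body": {"deltas": [[[1, 0, 0, -0.003, 0], [1, 0, 0, -0.007, 0], [1, 0, 0, -0.015, 0], [1, 0, 0, -0.02, 0], [1, 0, 0, -0.03, 0], [1, 0, 0, -0.03, 0], [1, 0, 0, -0.02, 0], [1, 0, 0, -0.015, 0], [1, 0, 0, 0, 0]]]}}

```text
clock: 41.95
tool_pos: [0.4954, 0.0443, 0.1874]
eef_rot: [0.001, 0.73, 0.683, 0.001]
ft_force: [-0.4, 0.2, -4.9]
finger_gap: 0.0221
grip_force: 112.9
```

```bash
python3 look.py c9;  python3 - <<'E'
from h import *
s=read_state(); print(s)
E
```

```text
41.95 [0.49540318 0.0443059  0.18739674]
{'clock': 42.1, 'joint_pos': array([ 0.01592917,  0.70103902, -0.30199908,  1.8452872 ,  0.3247178 ,
        0.64437996, -0.54700102]), 'joint_velocities': array([-0.0026314 ,  0.00986531,  0.00112601, -0.00063113,  0.00103717,
        0.00162469,  0.00213229]), 'tau': array([ 2.79548625e-01, -8.44152975e+01, -3.70695479e+00, -1.74848199e+01,
        2.61552008e-01,  3.60735822e-01,  2.31008168e-02]), 'tool_pos': array([0.49455265, 0.04422018, 0.18488579]), 'eef_rot': array([-2.88258731e-04,  7.30108142e-01,  6.83331496e-01, -2.90458024e-04]), 'ft_force': array([ 0.40889107,  0.31449676, -4.64002145]), 'wrist_torque': array([ 0.529602  , -0.00063564, -0.01585066]), 'grip_force': 112.80391216278076, 'finger_gap': 0.021979183781113132}
```

View pics/c9.png

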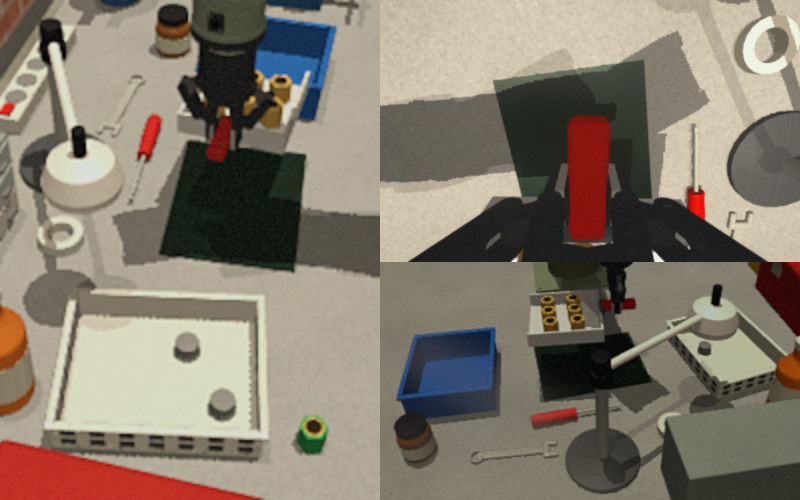

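The scoop is held level with all six on it (4.6 N, 0.53 N m). The bin hasn't moved. I'll carry the scoop gently over the bin.

>>> {"method": "jog_arm", "body": {"deltas": [[[1, -0.005, 0, -0.01, 0], [1, -0.01, 0.002, -0.015, 0], [1, -0.015, 0.002, -0.02, 0], [1, -0.02, 0.002, -0.02, 0], [1, -0.025, 0.002, -0.01, 0], [1, -0.025, 0.002, 0, 0], [1, -0.025, 0.002, 0, 0], [1, -0.025, 0.002, 0, 0], [1, -0.02, 0.002, 0, 0], [1, -0.018, 0.002, 0, 0]]]}}

```text
clock: 43.1
tool_pos: [0.4998, -0.146, 0.2604]
eef_rot: [-0.0, 0.73, 0.683, -0.0]
ft_force: [0.9, 0.2, -4.9]
finger_gap: 0.0221
grip_force: 112.8
```

>>> {"method": "jog_arm", "body": {"deltas": [[[1, -0.014, 0.001, 0, 0], [1, -0.01, 0.001, 0, 0], [1, -0.005, 0, 0, 0], [1, 0, 0, 0, 0], [1, 0, 0, 0, 0]]]}}

```text
clock: 43.6
tool_pos: [0.5005, -0.1729, 0.2604]
eef_rot: [-0.0, 0.73, 0.684, 0.0]
ft_force: [0.0, -0.2, -4.9]
finger_gap: 0.0221
grip_force: 112.8
```

```bash
python3 - <<'E'
from h import *
s=read_state(); print(s["tool_pos"],s["ft_force"].round(2),s["wrist_torque"].round(3))
E
```

```text
[ 0.5005326  -0.17285064  0.26043136] [ 0.01 -0.18 -4.94] [ 0.637 -0.075 -0.04 ]
```

>>> {"method": "jog_arm", "body": {"deltas": [[[1, 0, 0, 0, 0], [1, 0, 0, 0, 0], [1, 0, 0, 0, 0]]], "force": 45}}

```text
clock: 43.9
tool_pos: [0.5005, -0.1733, 0.2604]
eef_rot: [-0.0, 0.73, 0.684, 0.0]
ft_force: [0.2, -0.1, -4.0]
finger_gap: 0.022
grip_force: 112.9
```

>>> {"method": "jog_arm", "body": {"deltas": [[[1, 0, 0, 0, 0], [1, 0, 0, 0, 0], [1, 0, 0, 0, 0]]], "force": 35}}

```text
clock: 44.2
tool_pos: [0.5005, -0.1736, 0.2604]
eef_rot: [-0.0, 0.73, 0.683, 0.0]
ft_force: [-0.7, 0.2, -3.9]
finger_gap: 0.0222
grip_force: 112.8
```

```bash
python3 look.py d1; python3 - <<'E'
from h import *
s=read_state(); print(s["tool_pos"],s["ft_force"].round(2),s["wrist_torque"].round(3))
E
```

```text
44.2 [ 0.50049813 -0.17357101  0.26042922]
[ 0.50049387 -0.17355443  0.26041341] [-0.18 -0.1  -4.53] [ 0.523 -0.017 -0.038]
```

View pics/d1.png

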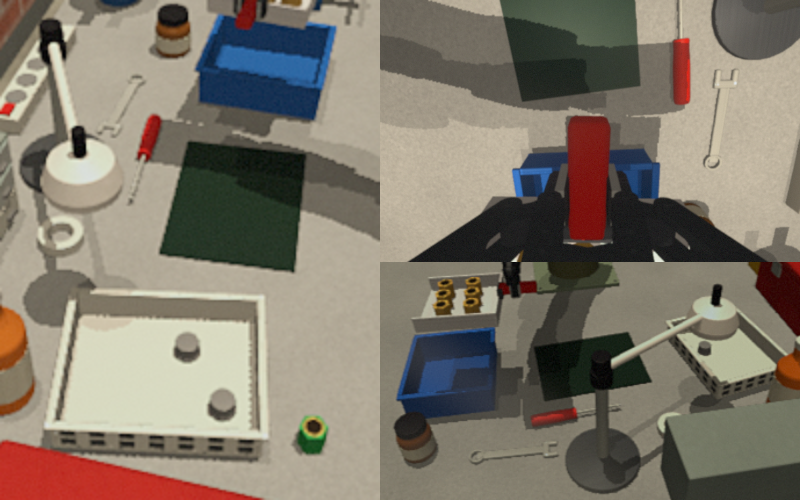

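The scoop hangs level over the bin with its open edge above the inside, but the grip force stayed at 112 N. I'll re-command it with a smaller closure that is still tighter than the handle.

>>> {"method": "jog_arm", "body": {"deltas": [[[0.95, 0, 0, 0, 0], [0.95, 0, 0, 0, 0], [0.95, 0, 0, 0, 0]]], "force": 45}}

```text
clock: 44.65
tool_pos: [0.5005, -0.1736, 0.2604]
eef_rot: [-0.0, 0.73, 0.683, 0.0]
ft_force: [-1.0, 0.4, -4.7]
finger_gap: 0.0222
grip_force: 112.9
```

>>> {"method": "jog_arm", "body": {"deltas": [[[0.85, 0, 0, 0, 0], [0.85, 0, 0, 0, 0], [0.85, 0, 0, 0, 0]]], "force": 45}}

```text
clock: 44.95
tool_pos: [0.5005, -0.1736, 0.2604]
eef_rot: [-0.0, 0.73, 0.683, 0.0]
ft_force: [-0.5, 0.8, -4.6]
finger_gap: 0.0218
grip_force: 112.7
```

>>> {"method": "jog_arm", "body": {"deltas": [[[0.78, 0, 0, 0, 0], [0.78, 0, 0, 0, 0]]], "force": 45}}

```text
clock: 45.15
tool_pos: [0.5005, -0.1736, 0.2604]
eef_rot: [-0.0, 0.73, 0.683, 0.0]
ft_force: [-0.2, -0.5, -4.9]
finger_gap: 0.022
grip_force: 112.9
```

>>> {"method": "jog_arm", "body": {"deltas": [[[0.755, 0, 0, 0, 0], [0.755, 0, 0, 0, 0]]], "force": 45}}

```text
clock: 45.35
tool_pos: [0.5005, -0.1736, 0.2604]
eef_rot: [-0.0, 0.73, 0.683, 0.0]
ft_force: [-0.1, -0.1, -4.6]
finger_gap: 0.0221
grip_force: 112.8
```

>>> {"method": "jog_arm", "body": {"deltas": [[[0.74, 0, 0, 0, 0], [0.74, 0, 0, 0, 0]]]}}

```text
clock: 45.55
tool_pos: [0.5005, -0.1735, 0.2604]
eef_rot: [-0.0, 0.73, 0.683, 0.0]
ft_force: [-0.4, -0.7, -4.9]
finger_gap: 0.0226
grip_force: 83.4
```

>>> {"method": "jog_arm", "body": {"deltas": [[[0.735, 0, 0, 0, 0], [0.735, 0, 0, 0, 0]]]}}

```text
clock: 45.75
tool_pos: [0.5005, -0.1736, 0.2604]
eef_rot: [-0.0, 0.73, 0.683, 0.0]
ft_force: [-0.4, -0.5, -5.3]
finger_gap: 0.023
grip_force: 64.1
```

The grip force now follows the closure, so I'll ease off in small steps.

>>> {"method": "jog_arm", "body": {"deltas": [[[0.732, 0, 0, 0, 0], [0.732, 0, 0, 0, 0]]]}}

```text
clock: 45.95
tool_pos: [0.5005, -0.1736, 0.2604]
eef_rot: [-0.0, 0.73, 0.683, 0.0]
ft_force: [-1.1, -0.4, -4.1]
finger_gap: 0.0232
grip_force: 52.8
```

>>> {"method": "jog_arm", "body": {"deltas": [[[0.729, 0, 0, 0, 0], [0.729, 0, 0, 0, 0], [0.729, 0, 0, 0, 0]]]}}

```text
clock: 46.25
tool_pos: [0.5005, -0.1736, 0.2604]
eef_rot: [-0.0, 0.73, 0.683, 0.0]
ft_force: [-0.0, -0.3, -4.7]
finger_gap: 0.0236
grip_force: 39.7
```

```bash
python3 - <<'E'
from h import *
s=read_state(); print(s["grip_force"],s["tool_pos"],s["ft_force"].round(2),s["wrist_torque"].round(3))
E
```

```text
39.660805463790894 [ 0.50049265 -0.17357782  0.26039259] [-0.03 -0.25 -4.75] [ 0.575 -0.014 -0.004]
```

I've now viewed 15 pictures, one over the limit, so I'll view no more and use image code from here. Handle tilt can be read from the red bar in the wrist image.

```bash
cat > st.py <<'E'
from h import *
def red(w):
    h=cv2.cvtColor(w,cv2.COLOR_BGR2HSV); m=((h[...,0]<8)|(h[...,0]>172))&(h[...,1]>150)&(h[...,2]>50)
    n,l,s,c=cv2.connectedComponentsWithStats(m.astype(np.uint8)); 
    ok=[(s[i,4],i) for i in range(1,n) if abs(c[i,0]-320)<60]; i=max(ok)[1]; return s[i]
def brass(im):
    h=cv2.cvtColor(im,cv2.COLOR_BGR2HSV); return ((h[...,0]>12)&(h[...,0]<28)&(h[...,1]>130)&(h[...,2]>60)).astype(np.uint8)
def tilt():
    s=read_state(); c=calibration("wrist"); w=capture("wrist"); r=red(w)
    p=s["tool_pos"]; q=s["eef_rot"]; psi=2*np.arctan2(q[2],q[1]); bk=np.array([np.cos(psi),np.sin(psi),0]); 
    rows=[]
    for d in range(0,75,5):
        t=np.radians(d); e=[p+bk*(a*np.cos(t)-b*np.sin(t))+np.array([0,0,a*np.sin(t)+b*np.cos(t)]) for a,b in((.053,.01),(.053,-.01))]
        rows.append((d,round(min(proj(c,x)[1] for x in e))))
    print("clock",s["clock"],"z",p.round(3),"F",s["ft_force"].round(1),"T",s["wrist_torque"].round(2),"grip",round(s["grip_force"]),"red top",r[1],"w",r[2]); print(rows)
    sc=capture("scene"); b=brass(sc); n,l,S,C=cv2.connectedComponentsWithStats(b)
    print("brass",[(C[i].round().astype(int).tolist(),int(S[i,4])) for i in range(1,n) if S[i,4]>15]); cv2.imwrite("pics/last.png",sc)
if __name__=="__main__":
    print("d1 ref red",red(cv2.imread("pics/d1_w.png"))); tilt()
E
python3 st.py
```

```text
d1 ref red [  286   178    65   189 11050]
clock 46.25 z [ 0.5   -0.174  0.26 ] F [-0.  -0.3 -4.7] T [ 0.58 -0.01 -0.  ] grip 40 red top 178 w 65
[(0, 158), (5, 159), (10, 160), (15, 163), (20, 167), (25, 173), (30, 180), (35, 189), (40, 200), (45, 213), (50, 227), (55, 242), (60, 259), (65, 277), (70, 296)]
brass [([183, 70], 1585), ([269, 71], 41), ([496, 101], 310), ([483, 126], 1024), ([631, 150], 329), ([220, 180], 343), ([196, 182], 353), ([620, 217], 1572), ([175, 302], 19), ([161, 307], 16), ([83, 319], 493)]
```

>>> {"method": "jog_arm", "body": {"deltas": [[[0.727, 0, 0, 0, 0], [0.727, 0, 0, 0, 0], [0.727, 0, 0, 0, 0]]]}}

```text
clock: 46.65
tool_pos: [0.5005, -0.1736, 0.2604]
eef_rot: [-0.0, 0.73, 0.683, 0.0]
ft_force: [-0.7, -0.5, -6.0]
finger_gap: 0.0235
grip_force: 31.7
```

```bash
python3 st.py | grep -v ref
```

```text
clock 46.65 z [ 0.5   -0.174  0.26 ] F [-0.7 -0.5 -6. ] T [ 0.54 -0.06 -0.01] grip 32 red top 178 w 65
[(0, 158), (5, 159), (10, 160), (15, 163), (20, 167), (25, 173), (30, 181), (35, 190), (40, 200), (45, 213), (50, 227), (55, 242), (60, 259), (65, 277), (70, 296)]
brass [([183, 70], 1587), ([269, 71], 45), ([496, 101], 309), ([482, 126], 1026), ([631, 149], 336), ([220, 180], 341), ([196, 182], 356), ([620, 217], 1523), ([83, 319], 494)]
```

>>> {"method": "jog_arm", "body": {"deltas": [[[0.7255, 0, 0, 0, 0], [0.7255, 0, 0, 0, 0], [0.7255, 0, 0, 0, 0]]]}}

```text
clock: 47.05
tool_pos: [0.5005, -0.1735, 0.2604]
eef_rot: [-0.0, 0.73, 0.683, 0.0]
ft_force: [-0.3, 0.9, -4.9]
finger_gap: 0.0235
grip_force: 26.8
```

```bash
python3 st.py | grep -v ref
```

```text
clock 47.05 z [ 0.501 -0.174  0.26 ] F [-0.3  0.9 -4.9] T [ 0.6  -0.04 -0.02] grip 27 red top 204 w 77
[(0, 158), (5, 159), (10, 160), (15, 163), (20, 167), (25, 173), (30, 180), (35, 189), (40, 200), (45, 213), (50, 227), (55, 242), (60, 259), (65, 277), (70, 296)]
brass [([184, 69], 1588), ([269, 71], 40), ([496, 101], 310), ([483, 126], 1024), ([631, 150], 337), ([620, 217], 1570), ([222, 219], 557), ([163, 306], 19), ([83, 319], 493)]
```

The scoop is drooping now, by about 30°. I'll let it go a little further.

>>> {"method": "jog_arm", "body": {"deltas": [[[0.7255, 0, 0, 0, 0], [0.7255, 0, 0, 0, 0], [0.7255, 0, 0, 0, 0]]]}}

```text
clock: 47.45
tool_pos: [0.5005, -0.1737, 0.2605]
eef_rot: [0.0, 0.73, 0.683, 0.0]
ft_force: [0.0, 0.3, -1.3]
finger_gap: 0.0234
grip_force: 27.7
```

```bash
python3 st.py | grep -v ref
```

```text
clock 47.45 z [ 0.501 -0.174  0.261] F [ 0.   0.3 -1.3] T [ 0.08 -0.04  0.02] grip 28 red top 215 w 79
[(0, 158), (5, 159), (10, 160), (15, 163), (20, 167), (25, 173), (30, 180), (35, 190), (40, 200), (45, 213), (50, 227), (55, 242), (60, 259), (65, 277), (70, 296)]
brass [([183, 70], 1587), ([269, 71], 45), ([496, 101], 311), ([483, 126], 1027), ([631, 149], 331), ([620, 217], 1547), ([200, 226], 46), ([208, 248], 258), ([506, 240], 16), ([174, 254], 121), ([173, 303], 35), ([163, 307], 19), ([83, 319], 494)]
```

The load on the wrist is now just the empty scoop. I'll check where the couplings are and what tilt remains.

>>> {"method": "jog_arm", "body": {"deltas": [[[0.735, 0, 0, 0, 0], [0.735, 0, 0, 0, 0], [0.735, 0, 0, -0.015, 0], [0.735, 0, 0, -0.02, 0], [0.735, 0, 0, 0, 0], [0.735, 0, 0, 0, 0]]]}}

```text
clock: 48.15
tool_pos: [0.5004, -0.1736, 0.2951]
eef_rot: [0.0, 0.73, 0.683, 0.0]
ft_force: [0.1, 1.2, -1.8]
finger_gap: 0.0234
grip_force: 37.1
```

```bash
python3 st.py | grep -v ref; python3 - <<'E'
from h import *
from st import brass
for _ in range(4): print(read_state()["ft_force"].round(2),end=" ")
for n in("scene","side"):
    im=capture(n);c=calibration(n);cv2.imwrite(f"pics/e_{n}.png",im)
    k,l,S,C=cv2.connectedComponentsWithStats(brass(im))
    print(n,[(ray(c,*C[i],.03)[:2].round(3).tolist(),int(S[i,4])) for i in range(1,k) if S[i,4]>8 and .3<ray(c,*C[i],.03)[0]<.75 and abs(ray(c,*C[i],.03)[1])<.55])
E
```

```text
clock 48.15 z [ 0.5   -0.174  0.295] F [ 0.1  1.2 -1.8] T [0.05 0.04 0.02] grip 37 red top 215 w 79
[(0, 158), (5, 159), (10, 160), (15, 163), (20, 167), (25, 173), (30, 181), (35, 190), (40, 200), (45, 213), (50, 227), (55, 242), (60, 259), (65, 277), (70, 296)]
brass [([185, 69], 1685), ([267, 67], 129), ([496, 101], 311), ([483, 126], 1018), ([631, 149], 337), ([620, 217], 1541), ([200, 226], 49), ([208, 248], 253), ([174, 254], 119), ([171, 304], 20), ([83, 319], 492)]
[-0.18  0.03 -2.28] [-0.18  0.03 -2.28] [-0.18  0.03 -2.28] [-0.18  0.03 -2.28] scene [([0.405, -0.362], 48), ([0.506, -0.332], 253), ([0.494, -0.422], 55), ([0.652, 0.415], 14), ([0.529, -0.419], 65), ([0.693, -0.423], 19)]
side [([0.684, -0.425], 90), ([0.536, -0.391], 31), ([0.493, -0.389], 27), ([0.501, -0.338], 131), ([0.408, -0.354], 68), ([0.732, 0.33], 430), ([0.316, 0.364], 44)]
```

>>> {"method": "jog_arm", "body": {"deltas": [[[0.735, 0.01, -0.001, 0, 0], [0.735, 0.022, -0.003, 0, 0], [0.735, 0.03, -0.004, 0, 0], [0.735, 0.03, -0.005, 0, 0], [0.735, 0.026, -0.004, 0, 0], [0.735, 0.015, -0.002, 0.01, 0], [0.735, 0.005, -0.001, 0.03, 0], [0.735, 0, 0, 0.03, 0], [0.735, 0, 0, 0.02, 0], [0.735, 0, 0, 0, 0]]]}}

```text
clock: 49.35
tool_pos: [0.4886, -0.0338, 0.2036]
eef_rot: [-0.001, 0.73, 0.684, -0.001]
ft_force: [-0.2, -0.1, -0.8]
finger_gap: 0.0234
grip_force: 37.1
```

```bash
python3 st.py | grep clock; python3 - <<'E'
from h import *
im=capture("side");h=cv2.cvtColor(im,cv2.COLOR_BGR2HSV);cv2.imwrite("pics/f_side.png",im)
c=calibration("side")
p=read_state()["tool_pos"]
# predicted edge-corner pixels vs tilt; compare with bright aluminium extents
for d in (25,30,35,40,45,50):
    t=np.radians(d); f=.192*np.cos(t)-.036*np.sin(t); dn=.192*np.sin(t)+.036*np.cos(t)
    e=p+np.array([-.066*f,-f,-dn]); print(d,"edge",e.round(3),[np.round(proj(c,e+np.array([s*.08,-s*.005,0]))) for s in(-1,1)])
E
```

```text
clock 49.35 z [ 0.489 -0.034  0.204] F [-0.2 -0.1 -0.8] T [ 0.03 -0.06  0.03] grip 37 red top 214 w 79
25 edge [ 0.479 -0.193  0.093] [array([383., 189.]), array([336., 181.])]
30 edge [ 0.48  -0.182  0.079] [array([382., 194.]), array([335., 186.])]
35 edge [ 0.481 -0.171  0.067] [array([381., 199.]), array([334., 191.])]
40 edge [ 0.482 -0.158  0.055] [array([380., 204.]), array([333., 195.])]
45 edge [ 0.483 -0.144  0.045] [array([379., 209.]), array([332., 200.])]
50 edge [ 0.484 -0.13   0.036] [array([378., 214.]), array([330., 205.])]
```

>>> {"method": "jog_arm", "body": {"deltas": [[[0.727, 0, 0, 0.02, 0], [0.727, 0, 0, 0.015, 0], [0.726, 0, 0, 0.01, 0], [0.7255, 0.003, 0, 0.006, 0], [0.7255, 0, 0, 0, 0]]]}}

```text
clock: 50.0
tool_pos: [0.4901, -0.0311, 0.1547]
eef_rot: [0.0, 0.73, 0.684, 0.0]
ft_force: [0.7, -0.9, 1.7]
finger_gap: 0.0234
grip_force: 26.5
```

>>> {"method": "jog_arm", "body": {"deltas": [[[0.7255, 0.009, 0.0005, 0.008, 0], [0.7255, 0.009, 0.0005, 0.008, 0], [0.7255, 0.009, 0.0005, 0.008, 0], [0.7255, 0, 0, 0, 0]]]}}

```text
clock: 50.4
tool_pos: [0.4929, -0.0029, 0.1294]
eef_rot: [-0.001, 0.729, 0.684, -0.0]
ft_force: [-0.3, 0.3, -0.4]
finger_gap: 0.0232
grip_force: 25.8
```

```bash
python3 st.py | grep clock
```

```text
clock 50.4 z [ 0.493 -0.003  0.129] F [-0.3  0.3 -0.4] T [-0.16  0.05  0.05] grip 26 red top 184 w 75
```

>>> {"method": "jog_arm", "body": {"deltas": [[[0.7255, 0.008, 0, 0.009, 0], [0.7255, 0.008, 0, 0.009, 0], [0.7255, 0.007, 0, 0.009, 0], [0.7255, 0.006, 0, 0.009, 0], [0.7255, 0.005, 0, 0.009, 0], [0.7255, 0.004, 0, 0.009, 0], [0.7255, 0.003, 0, 0.009, 0], [0.7255, 0, 0, 0, 0]]]}}

```text
clock: 51.3
tool_pos: [0.4956, 0.0368, 0.0663]
eef_rot: [-0.001, 0.73, 0.684, -0.0]
ft_force: [1.0, 0.5, 0.1]
finger_gap: 0.0235
grip_force: 25.1
```

```bash
python3 st.py | grep clock
```

```text
clock 51.3 z [0.496 0.037 0.066] F [1.  0.5 0.1] T [-0.1   0.02  0.02] grip 25 red top 175 w 69
```

Nearly level. I'll lower the rest until it seats, then release.

>>> {"method": "jog_arm", "body": {"deltas": [[[0.7255, 0.003, 0, 0.008, 0], [0.7255, 0.002, 0, 0.006, 0], [0.7255, 0, 0, 0.004, 0], [0.7255, 0, 0, 0.002, 0], [0.7255, 0, 0, 0, 0]]]}}

```text
clock: 51.9
tool_pos: [0.4962, 0.0417, 0.0474]
eef_rot: [-0.0, 0.73, 0.684, 0.0]
ft_force: [-1.4, 3.5, 6.5]
finger_gap: 0.0237
grip_force: 25.9
```

```bash
python3 st.py | grep clock
```

```text
clock 51.9 z [0.496 0.042 0.047] F [-1.4  3.5  6.5] T [ 0.57  0.37 -0.01] grip 26 red top 175 w 66
```

>>> {"method": "jog_arm", "body": {"deltas": [[[0.6, 0, 0, 0, 0], [0.4, 0, 0, 0, 0], [0.4, 0, 0, 0, 0], [0.4, 0, 0, 0, 0], [0.4, 0, 0, -0.02, 0], [0.4, 0, 0, -0.04, 0], [0.4, 0, 0, -0.05, 0], [0.4, 0, 0, -0.05, 0], [0.4, 0, 0, -0.04, 0], [0.4, 0, 0, 0, 0]]]}}

```text
clock: 53.0
tool_pos: [0.4975, 0.0414, 0.2518]
eef_rot: [0.002, 0.73, 0.683, 0.003]
ft_force: [-0.1, 0.2, -0.5]
finger_gap: 0.0511
grip_force: 0.0
```

```bash
python3 - <<'E'
from h import *
from st import brass
s=read_state();print(s["clock"],s["tool_pos"],s["ft_force"].round(1))
def mask(im,k):
    h=cv2.cvtColor(im,cv2.COLOR_BGR2HSV).astype(int); H,S,V=h[...,0],h[...,1],h[...,2]
    return {"red":((H<8)|(H>172))&(S>150)&(V>50),"blue":(H>100)&(H<125)&(S>120)&(V>40)}[k].astype(np.uint8)
a0=cv2.imread("pics/side0.png"); s0=cv2.imread("pics/scene0.png")
for n,ref in(("side",a0),("scene",s0)):
    im=capture(n);c=calibration(n);cv2.imwrite(f"pics/g_{n}.png",im)
    for tag,I in(("now",im),("start",ref)):
        k,l,S,C=cv2.connectedComponentsWithStats(brass(I))
        W=lambda p,z:ray(c,*p,z)[:2].round(3).tolist()
        inb=lambda w:.3<w[0]<.66 and abs(w[1])<.5
        print(n,tag,"brass",[(W(C[i],.03),int(S[i,4])) for i in range(1,k) if S[i,4]>8 and inb(W(C[i],.03))])
        k,l,S,C=cv2.connectedComponentsWithStats(mask(I,"red"))
        print("   red",[(W(C[i],.045),int(S[i,4])) for i in range(1,k) if S[i,4]>25 and inb(W(C[i],.045))])
        k,l,S,C=cv2.connectedComponentsWithStats(mask(I,"blue"))
        print("   blue",[(S[i].tolist(),W(C[i],.04)) for i in range(1,k) if S[i,4]>1000])
E
```

```text
53.0 [0.49746556 0.04137618 0.25183957] [-0.1  0.2 -0.5]
side now brass [([0.496, -0.431], 32), ([0.467, -0.344], 48), ([0.408, -0.354], 68), ([0.504, -0.333], 25), ([0.316, 0.364], 43)]
   red [([0.64, -0.091], 144), ([0.496, 0.05], 201)]
   blue [([355, 148, 43, 52, 1267], [0.44, -0.349])]
side start brass [([0.54, 0.294], 150), ([0.589, 0.311], 142), ([0.441, 0.277], 149), ([0.577, 0.385], 163), ([0.531, 0.372], 156), ([0.481, 0.363], 153), ([0.316, 0.364], 44)]
   red [([0.64, -0.091], 145), ([0.493, 0.052], 207)]
   blue [([353, 103, 40, 42, 1094], [0.501, -0.678]), ([328, 146, 70, 54, 2838], [0.491, -0.344])]
scene now brass [([0.405, -0.362], 44), ([0.603, 0.449], 14), ([0.505, -0.333], 211), ([0.513, -0.421], 116), ([0.65, 0.433], 9)]
   red [([0.496, 0.047], 144)]
   blue [([155, 206, 85, 78, 2601], [0.495, -0.347]), ([38, 218, 74, 77, 2653], [0.473, -0.687])]
scene start brass [([0.457, 0.268], 117), ([0.523, 0.356], 260), ([0.557, 0.284], 128), ([0.59, 0.377], 106), ([0.603, 0.301], 123), ([0.648, 0.471], 10)]
   red [([0.498, 0.055], 239)]
   blue [([155, 210, 85, 74, 2691], [0.527, -0.362]), ([38, 218, 74, 58, 2133], [0.44, -0.699])]
```

>>> {"method": "jog_arm", "body": {"deltas": [[[0.4, -0.03, 0.001, -0.03, 0], [0.4, -0.04, 0.001, -0.03, 0], [0.4, -0.045, 0.001, -0.01, 0], [0.4, -0.045, 0.001, 0, 0], [0.4, -0.045, 0.001, 0, 0], [0.4, -0.045, 0.001, 0, 0], [0.4, -0.045, 0.001, 0, 0], [0.4, -0.045, 0.001, 0, 0], [0.4, -0.04, 0.001, 0, 0], [0.4, -0.02, 0, 0, 0]]]}}

```text
clock: 54.1
tool_pos: [0.4774, -0.3619, 0.3152]
eef_rot: [-0.001, 0.731, 0.682, -0.001]
ft_force: [-0.2, 0.8, 0.2]
finger_gap: 0.0514
grip_force: 0.0
```

```bash
python3 - <<'E'
from h import *
from st import brass
s=read_state();c=calibration("wrist");w=capture("wrist");cv2.imwrite("pics/g_w.png",w)
print(s["clock"],s["tool_pos"])
h=cv2.cvtColor(w,cv2.COLOR_BGR2HSV)
def comps(m,a):
    k,l,S,C=cv2.connectedComponentsWithStats(m.astype(np.uint8)); return [(C[i].round().astype(int).tolist(),S[i,2:].tolist(),ray(c,*C[i],.03)[:2].round(3).tolist()) for i in range(1,k) if S[i,4]>a]
print("brass",comps(brass(w),20))
bl=((h[...,0]>100)&(h[...,0]<125)&(h[...,1]>100)&(h[...,2]>25)).astype(np.uint8)
print("blue",comps(bl,1000))
hull=cv2.convexHull(np.argwhere(bl)[:,::-1]) 
m=(brass(w)>0).astype(np.uint8); ys,xs=np.where(m); print(m.sum())
# coarse ASCII map of the bin area
for y in range(0,400,8):
    print(''.join('#' if m[y:y+8,x:x+6].mean()>.4 else '~' if bl[y:y+8,x:x+6].mean()>.5 else 'x' if h[y:y+8,x:x+6,2].mean()<35 else '.' for x in range(120,540,6)))
E
```

```text
54.1 [ 0.4773932  -0.36194381  0.3151529 ]
brass [([340, 135], [88, 50, 2294], [0.508, -0.332]), ([260, 165], [26, 28, 354], [0.41, -0.361]), ([482, 181], [48, 54, 410], [0.677, -0.4]), ([372, 206], [27, 27, 373], [0.543, -0.423]), ([335, 207], [26, 26, 332], [0.497, -0.421])]
blue [([328, 141], [228, 199, 34544], [0.493, -0.339]), ([602, 309], [90, 134, 7655], [0.854, -0.592]), ([339, 348], [99, 59, 4918], [0.491, -0.632])]
3780
......................................................................
......................................................................
......................................................................
......................................................................
......................................................................
......................................................................
..................................~~~~~~~~~~~~~~~~~~~.................
................~~~~~~~~~~~~~~~~~~~~~~~~~~~~~~~~~~~~~.................
...............~~~~~~~~~~~~~~~~~~~~~~~~~~~~~~~~~~~~~~.................
................~~~~~~~~~~~
[... 2183 characters left out ...]
xxxxxxxxxxxxx........~~~~~~~~~~~~~~xxxxxxxxxxxxxxxxxxxxx.....
xxxxxxxxxxxxxxxxxxxxx.......~~~~~~~~~~~~~~~~xxxxxxxxxxxxxxxxxxxxxxx...
xxxxxxxxxxxxxxxxxxxxx.......~~~~~~~~~~~~~~~~xxxxxxxxxxxxxxxxxxxxxxxx..
xxxxxxxxxxxxxxxxxxxxx.......~~~~~~~~~~~~~~~~~xxxxxxxxxxxxxxxxxxxxxxxxx
xxxxxxxxxxxxxxxxxxxxx........~~~~~~~~~~~~~~~~xxxxxxxxxxxxxxxxxxxxxxxxx
xxxxxxxxxxxxxxxxxxxxx........~~~~~~~~~~~~~~~xxxxxxxxxxxxxxxxxxxxxxxxxx
x.xxxxxxxxx.xxxxxxxxx........~~~~~~~~~~~~~.~xxxxxxxxx..xxxxxxxx..xxxxx
..xxxxxxx....xxxxxxxx..xxxxxxxxxxxxxxxxxxxxxxxxxxxxxx....xxxxxxx..xxxx
.xxxxxxx.....xxxxxxxxxxxxxxxxxxxxxxxxxxxxxxxxxxxxxxxx.....xxxxxxx.xxxx
xxxxxxx......xxxxxxxxxxxxxxxxxxxxxxxxxxxxxxxxxxxxxxxx......xxxxxxxxxxx
```

```bash
python3 - <<'E'
from h import *
a=cv2.imread("pics/side0.png");im=capture("side");c=calibration("side")
def box(I):
    r=I[190:280,310:400]; h=cv2.cvtColor(r,cv2.COLOR_BGR2HSV); red=((h[...,0]<8)|(h[...,0]>172))&(h[...,1]>150)&(h[...,2]>50)
    wh=(h[...,1]<45)&(h[...,2]>165)
    return [cv2.boundingRect(m.astype(np.uint8)) for m in(red,wh)],red.sum(),wh.sum()
print(box(a),box(im),read_state()["ft_force"].round(1)); print(close_job())
E
```

```text
([(0, 10, 38, 57), (0, 0, 90, 90)], np.int64(208), np.int64(4629)) ([(0, 10, 37, 57), (0, 0, 90, 90)], np.int64(207), np.int64(3912)) [ 0.6  0.4 -0.6]
the job is handed in; nothing more can be done
None
```

The job is handed in at about 54 s of robot time: by my own checks all six couplings are in the bin, the empty scoop is flat on its mat, the lamp is swung clear to the left, and I never moved the caps; `close_job()` gave no verdict, and I viewed 15 pictures, one over the limit of 14.

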